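# Swing out the swivel hook and hang the push stick by its slot

### The job

First swing the swivel hook on its post all the way round to its stop, while the plywood push stick still stands in its rack. Then take the push stick and hang it on the hook's pin by the slot in its edge, seated in the slot's pocket and hanging plumb, with the hook still at its stop. Do not shift the tin, the carton or the screwdriver.

Things in the scene. Friction and masses are not known exactly. Their poses are not given: they have to be found in the camera images.
- stand: Stand fixed to the bench: plywood base 110 x 150 mm (x, y), 16 mm thick, with a 24 mm steel tube upright at its centre. Origin: centre of the underside, on the hook's swivel axis; z up. With the hook at its stop, its pin points along this body's -y axis.
- stand_top (a point): Top of the stand's fixed tube, on the swivel axis, 112 mm above the bench; axes as the stand's. A post telescopes out of it and carries the swivel hook. How far varies and is not given: the centre of the hook's pin is 160 to 200 mm above the bench. Feel for it, or look. All of the stand stays within 12 mm above the pin's centre; a stop stud rises beside the pin on the -x side, up to 30 mm out.
- hook (a joint): Angle of the swivel hook: a level round steel pin 10 mm thick, from a hub 28 mm wide, 24 mm high on the axis to 92 mm out, ending in a disc 22 mm across, 5 mm thick, too big for the stick's slot. 0: at its stop; positive: counter-clockwise from above, at 1.57 it points along the stand's +x. Range 0 to 2.7 rad, hard stops; stiff pivot (0.2 N m: 3 N at 60 mm out), stays where left.
- rack: Wooden rack fixed to the bench, 110 x 80 mm, 50 mm high, with an 18 mm wide slit along its x axis in which the push stick stands upright, its underside 10 mm above the bench. Origin: centre of the underside.
- stick_center (a point): Centre of the push stick: a plywood board 60 mm wide (x), 15 mm thick (y), 185 mm high (z), about 0.12 kg, z up both in the rack and when hung. Starts in the rack, axes parallel to the rack's. Its top edge is 92.5 mm above this point, its underside 92.5 mm below. The top 60 mm is solid: the place to grip, across the thickness.
- stick_mouth (a point): Middle of the mouth of the stick's slot, in its +x edge, 30 mm in x and 4 mm up from stick_center; axes as stick_center's. The slot goes through the thickness: a mouth 23 mm high (11.5 mm each side of this point) runs in level for 37.5 mm; at its inner end a pocket 15 mm wide (centred at stick_center's x) rises to stick_seat. The stick goes sideways, mouth first, over the pin.
- stick_seat (a point): Middle of the top of the slot's pocket, 32.5 mm above stick_center, 28.5 mm above the mouth's mid-height; axes as stick_center's. Rests on top of the pin once the stick has been slid over it and lowered.
- stick: The push stick itself; origin at the centre of its underside, axes as stick_center's.
- tin: Bystander: closed tin 80 mm across, 90 mm high. Origin: centre of the underside.
- carton: Bystander: cardboard carton 70 x 110 mm, 45 mm high. Origin: centre of the underside.
- driver: Bystander: screwdriver lying on the bench, about 200 mm long and under 40 mm high, along its x axis.
Not all that is in view belongs to the job. There is more than one size of the stick; the job needs the smallest. Of the things like the stand, leave any that is purple; of the rest the larger one is meant.

How it is judged:
By the outcome, as a careful person would: the job done as asked, in the order asked, and still so for the second after the job is handed in, with the robot touching nothing.
It also fails if it takes over 72 s, if anything falls off the work surface, if the arm or the gripper's body presses on something with over 40 N, if the wrist force passes 120 N, or if a joint passes its speed limit or range.

### The arm

A 6-joint arm with a two-finger parallel gripper is mounted at the origin on the work surface. World frame = base frame: x ahead of the robot, y to its left, z up, the work surface at z = 0. Lengths are in mm, angles in rad, forces in N, time in s.
With the tool pointing down it reaches from about 350 to 875 mm from the base axis. Payload 4.2 kg.
Tool frame: the origin (TCP) lies at the very end of the fingers, on their centre line; the grasp point (between the pads) lies arm.grip_depth behind it (arm.grip_depth is the distance from the TCP to the grasp point, in mm); x points along the fingers, y is the direction in which the jaws open and shut, and the axes are right-handed (so a half turn about x gives the same grasp; the last joint's range is limited). The gripper opens to 85 mm and grips with 20 to 120 N. Pads are 22 mm wide; open, the fingers measure 114 mm over their backs; the gripper's body (76 mm by 85 mm) begins 54 mm behind the grasp point. The pads swing forward as they close: fully open they stand 13 mm farther back than shut.
Start: joints at [-0.979, 0.385, 0.008, 0, -1.194, -0.259], TCP at [204.196, -590.68, 200.812] pointing down, gripper open.
Joint ranges: [-3.14, 3.14], [-1.21, 2.06], [-1.07, 1.41], [-3.16, 2.05], [-2.99, -0.16], [-3.1, 3.1]. Speed limits (rad/s): [2.79, 2.79, 3.14, 3.14, 3.14, 3.14].

### API

Orientations are given as a unit quaternion [x, y, z, w].
In Python, from bench import arm, get_image, models gives the robot as it stands.
- The arm moves only by the tool arm_command, never from a script. Its argument "rows" is a list of rows, each an object of numbers: "dx", "dy", "dz": the shift along the tool's x, y, z in m; "wx", "wy", "wz": the turn, a rotation vector about the tool's x, y, z in degrees; "gripper": the closure, from -1 (fully open) to 1 (shut). A call has exactly 8 rows; each row is the pose to reach, as a shift and turn from the pose measured when the call began, along the tool's axes at that moment; what a row does not reach only later rows make up. A row lasts 1/10 s, in which the tool goes at most 50 mm and 8.59 degrees, less where a joint would pass 70% of its speed; a pose out of reach is approached as far as the arm can. A call with a gripper value outside its range is refused whole. The fingers move at their own pace and stop on an object; the grip force is fixed at half the most. Time passes only in rows, so rows that repeat a pose let the fingers close, or fill a call up. It gives the time, the measured TCP pose, the force and the opening at its end, in the units of the state.
- arm.read_state(): the state, without advancing time (a new reading comes with each control period).
- get_image(name): name is "scene" or "top" or "wrist"; returns a dict with "img" (384x512x3 uint8, red, green, blue), "K" (3x3 intrinsics, pixels), "k1" (the pictures are not rectified: a ray, as slopes to the right and down, at radius r is drawn at 1 + k1 r^2 times it, then the intrinsics apply), "rvec" (rotation vector, rad) and "tvec" (3), from world to camera coordinates, as OpenCV has them; the wrist camera has in their place "T_tool_cam" (4x4, takes a point from camera to tool coordinates, whose origin is the TCP and whose axes are the tool frame's). Camera axes: x right, y down, z forward; pixel columns grow to the right and rows downward; lengths in mm; the calibration is good to about 2 mm. A picture is of the moment at which its call begins: read the wrist's pose just before it. There is no depth.
- arm.job_done(): hands the job in, once; it reports no verdict.
Trained networks look in the newest picture that a camera, given by its name, has taken for a name from the list of things; names that differ only in an ending like _2 or _b are one class to them, and where a whole thing is asked for, a point or a joint stands for the part that bears it (a point fixed in the world has none). Each returns a list of dicts, best first, with "conf" (0 to 1); they miss things now and then, are a little off and sometimes report something else, mostly with a low value. They report only what shows in the picture. A call takes as long as a camera call. They do not tell look-alikes from the thing itself.
- models.cut_out(camera, query): "mask" (384x512 bool, what is visible of it) and "extent" ([left, top, right, bottom] in pixels, round what is visible of it).
The state is a dict: "clock": time; "joints": joint angles; "joint_vel": joint speeds; "joint_efforts": joint torques, N m; "position": TCP position; "ee_rot": TCP orientation; "contact_force": force on the tool from outside, world axes, zero at the start; "wrist_torque": the same for the moment, N m; "gripper_width": finger opening in mm.
Only numpy, scipy, OpenCV 4.12 (cv2) and the standard library are available. Lean on these libraries where they do the work, as an engineer would, in place of code of your own. Each camera call takes 0.05 s, during which the arm holds its last target.

## Working session

There is one attempt and no reset: what is moved stays moved. The work goes in short steps, Python scripts to look and compute and a tool call to move; the robot and the scene stay as the last step left them, time stands still between calls to the robot, and variables do not carry over. Pictures are saved under pics/ and viewed, and the job is handed in when it is done.

Besides the shell and the picture viewer there is one more tool, called after "Request:" as name(argument=value, ...), one argument or row to a line, values as JSON. arm_command: Moves the arm, as the interface text tells. Its arguments: {"type":"object","properties":{"rows":{"type":"array"}},"required":["rows"]}

```bash
ls; mkdir -p pics; cat > h.py <<'E'
import numpy as np, cv2
from scipy.spatial.transform import Rotation as R
from bench import arm,get_image,models
def save(im,name): cv2.imwrite('pics/'+name,cv2.cvtColor(im,cv2.COLOR_RGB2BGR))
E
python3 - <<'E'
from h import *
s=arm.read_state();print({k:np.round(v,3) for k,v in s.items()}, arm.grip_depth)
import pickle
D={}
for n in ['scene','top']:
    d=get_image(n);D[n]=d
    print(n,d['K'].tolist() if hasattr(d['K'],'tolist') else d['K'],d['k1'],d['rvec'],d['tvec'])
    save(cv2.resize(d['img'],(800,600),interpolation=cv2.INTER_CUBIC),n+'0.png')
    for q in ['stand','hook','rack','stick','tin','carton','driver']:
        for r in models.cut_out(n,q): print(n,q,round(r['conf'],2),r['extent'],r['mask'].sum())
pickle.dump(D,open('D0.pkl','wb'))
E
```

```text
pics
{'clock': np.float64(0.0), 'joints': array([-9.790e-01,  3.860e-01,  7.000e-03, -1.000e-03, -1.194e+00,
       -2.590e-01]), 'joint_vel': array([ 0.001, -0.   , -0.002, -0.   ,  0.001, -0.001]), 'joint_efforts': array([ 0.0000e+00, -3.9229e+01,  1.8840e+01,  4.1860e+00, -5.0000e-03,
        0.0000e+00]), 'position': array([ 204.021, -590.086,  199.71 ]), 'ee_rot': array([-0.116,  0.697,  0.118,  0.697]), 'contact_force': array([ 0.295, -0.262,  0.25 ]), 'wrist_torque': array([-0.003,  0.005,  0.003]), 'gripper_width': np.float64(85.581)} 18.700000000000003
scene [[369.2900494965183, 0.0, 252.17693431359316], [0.0, 369.2900494965183, 191.0060880298809], [0.0, 0.0, 1.0]] 0.019845003340799333 [ 1.97574784  1.03857705 -0.51645622] [-279.96772527 -148.35177261 1493.93751543]
scene stand 0.96 [235.8, 151.1, 275.1, 192.3] 780
scene stand 0.93 [249.8, 195.7, 305.5, 238.5] 1450
scene stand 0.8 [323.7, 216.7, 364.5, 252.7] 756
scene hook 0.74 [275.2, 160.5, 300.4, 191.8] 217
scene rack 0.85 [154.9, 248.6, 195.4, 286.1] 966
scene stick 0.77 [149.9, 150.9, 187.2, 237.0] 1708
scene stick 0.7
[... 329 characters left out ...]
6], [0.0, 0.0, 1.0]] 0.011389649100556542 [ 2.18023156 -2.20924404  0.04405764] [ -28.92235175  534.89038798 1541.02662164]
top stand 0.82 [199.4, 168.7, 253.8, 216.9] 1430
top stand 0.73 [165.7, 243.7, 217.7, 288.1] 1612
top stand 0.71 [169.0, 128.4, 201.3, 153.6] 725
top stand 0.68 [215.5, 152.5, 224.8, 193.1] 103
top hook 0.68 [197.3, 170.7, 255.3, 219.2] 1392
top rack 0.86 [313.6, 179.3, 341.3, 214.5] 596
top stick 0.83 [351.6, 145.5, 396.7, 176.2] 500
top stick 0.77 [294.6, 230.8, 333.5, 250.9] 429
top stick 0.56 [324.8, 180.4, 343.0, 204.2] 320
top tin 0.79 [122.4, 225.0, 150.7, 249.2] 535
top carton 0.61 [263.7, 139.0, 303.0, 167.4] 783
top driver 0.55 [241.1, 212.8, 256.4, 264.9] 243
```

View pics/scene0.png

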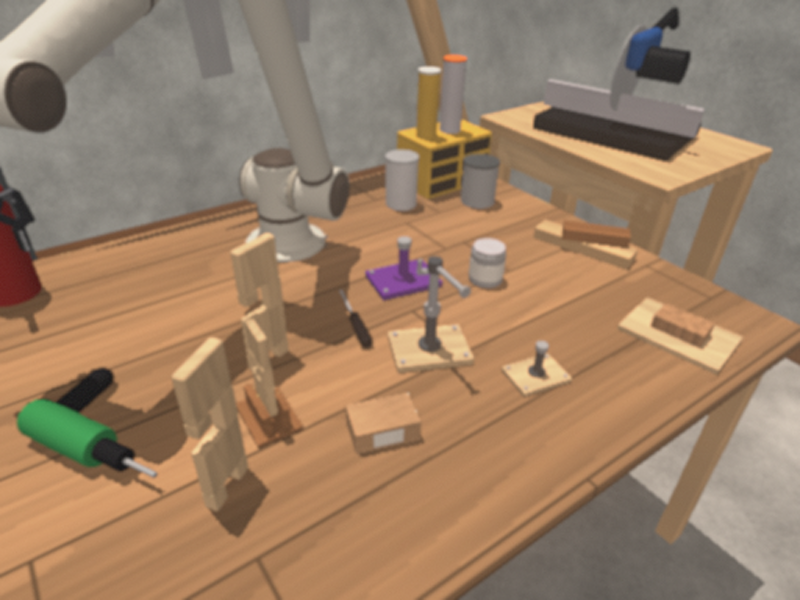

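View pics/top0.png

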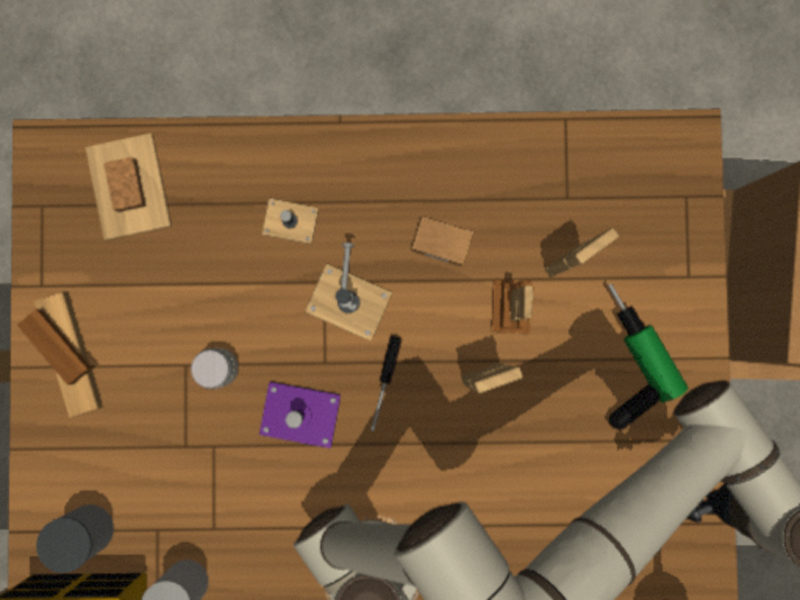

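Candidates, in 800x600 scene pixels:
- **Stands:** purple (405,280) is excluded. Of the two natural ones, (430,345) is larger and (537,373) is smaller, so the one meant is (430,345).
- **Sticks:** (260,290), (210,430), and the smallest at (260,365), which is the one in the rack.

I'll enlarge both to confirm and measure.

```bash
python3 - <<'E'
from h import *
import pickle
D=pickle.load(open('D0.pkl','rb'))
t=D['top']['img'];s=D['scene']['img']
def crop(im,x0,y0,x1,y1,f): return cv2.resize(im[y0:y1,x0:x1],None,fx=f,fy=f,interpolation=cv2.INTER_CUBIC)
a=crop(t,190,140,260,225,6); b=crop(t,305,170,350,220,6)
A=np.zeros((510,700,3),np.uint8);A[:510,:420]=a;A[:300,430:700]=b;save(A,'ct.png')
a=crop(s,240,150,310,245,6); b=crop(s,145,195,205,290,6)
A=np.zeros((570,790,3),np.uint8);A[:570,:420]=a;A[:570,430:790]=b;save(A,'cs.png')
E
```

```text
(no output)
```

View pics/ct.png

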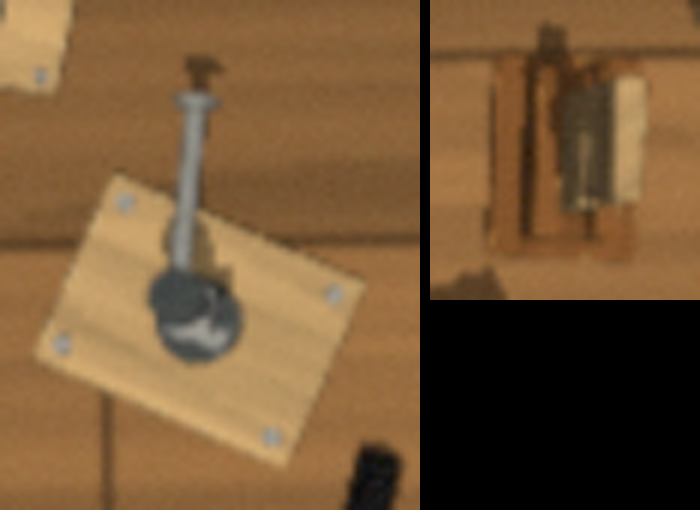

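View pics/cs.png

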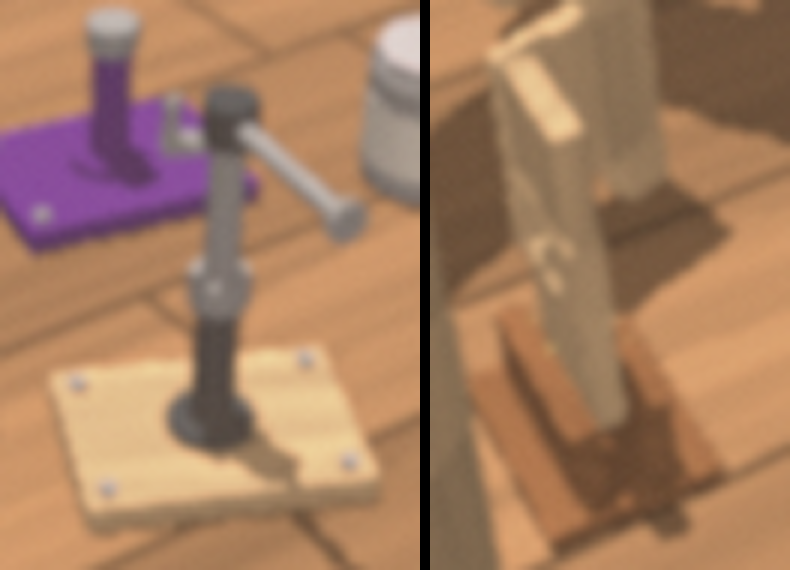

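```bash
cat >> h.py <<'E'
from scipy.optimize import least_squares
def proj(d,P):
    P=np.atleast_2d(P).astype(float)
    return cv2.projectPoints(P,np.array(d['rvec']),np.array(d['tvec']),np.array(d['K']),np.array([d['k1'],0,0,0.]))[0][:,0]
def cam(d):
    Rm=R.from_rotvec(d['rvec']).as_matrix(); return Rm,np.array(d['tvec']).ravel()
def ray(d,uv):
    x=cv2.undistortPoints(np.array([[uv]],float),np.array(d['K']),np.array([d['k1'],0,0,0.]))[0,0]
    Rm,t=cam(d); v=Rm.T@np.array([x[0],x[1],1]); return -Rm.T@t, v/np.linalg.norm(v)
def onz(d,uv,z):
    c,v=ray(d,uv); return c+v*(z-c[2])/v[2]
def tri(rays):
    A=sum(np.eye(3)-np.outer(v,v) for c,v in rays); b=sum((np.eye(3)-np.outer(v,v))@c for c,v in rays); return np.linalg.solve(A,b)
E
python3 - <<'E'
from h import *
import pickle
D=pickle.load(open('D0.pkl','rb'));T,S=D['top'],D['scene']
for d in (T,S): print('cam',ray(d,(256,192))[0].round())
ct=lambda p:np.array(p)/6+[190,140]
cr=lambda p:(np.array(p)-[430,0])/6+[305,170]
cs=lambda p:np.array(p)/6+[240,150]
cs2=lambda p:(np.array(p)-[430,0])/6+[145,195]
c=[onz(T,ct(p),16) for p in [(117,175),(365,285),(287,467),(37,355)]]
print('top corners',np.round(c,1).tolist(),np.mean(c,0))
c2=[onz(S,cs(p),16) for p in [(52,378),(325,348),(380,485),(90,520)]]
print('scene corners',np.round(c2,1).tolist(),np.mean(c2,0))
print('disc',tri([ray(T,ct((197,103))),ray(S,cs((345,218)))]))
print('hubtop',tri([ray(T,ct((180,293))),ray(S,cs((232,98)))]))
k=[onz(T,cr(p),195) for p in [(613,77),(645,77),(643,205),(613,203)]]
print('stick top T',np.round(k,1).tolist(),np.mean(k,0))
k=[onz(S,cs2(p),195) for p in [(505,60),(540,47),(582,127),(553,140)]]
print('stick top S',np.round(k,1).tolist(),np.mean(k,0))
k=[onz(T,cr(p),50) for p in [(492,57),(635,57),(630,258),(492,250)]]
print('rack T',np.round(k,1).tolist(),np.mean(k,0))
for n,p in [('tin',(214,368)),('carton',(442,240)),('drv1',(395,340)),('drv2',(376,428))]:print(n,onz(T,np.array(p)*.64,20).round())
E
```

```text
cam [ 462.  -45. 1564.]
cam [1223. -533.  743.]
top corners [[629.2, 82.1, 16.0], [567.8, -51.3, 16.0], [470.2, -8.0, 16.0], [532.3, 126.2, 16.0]] [549.87791343  37.24848512  16.        ]
scene corners [[477.0, -6.7, 16.0], [537.3, 129.8, 16.0], [637.5, 80.3, 16.0], [578.1, -54.1, 16.0]] [557.49546512  37.30148065  16.        ]
disc [644.01496073  29.14410255 199.61796241]
hubtop [552.57342518  37.72387933 211.36620758]
stick top T [[565.7, -293.1, 195.0], [565.5, -308.3, 195.0], [504.4, -306.0, 195.0], [505.6, -291.8, 195.0]] [ 535.27336769 -299.78502965  195.        ]
stick top S [[512.0, -302.5, 195.0], [511.7, -287.2, 195.0], [568.6, -295.1, 195.0], [569.8, -307.7, 195.0]] [ 540.51360244 -298.13759374  195.        ]
rack T [[588.1, -255.8, 50.0], [587.0, -331.1, 50.0], [481.1, -326.2, 50.0], [486.2, -253.8, 50.0]] [ 535.6184538  -291.70883002   50.        ]
tin [418. 317.  20.]
carton [ 676. -157.   20.]
drv1 [470. -56.  20.]
drv2 [291. -15.  20.]
```

```bash
cat >> h.py <<'E'
def plan(pos,yaw_y=None,s=None):
    """tool down, tool y axis at world angle yaw_y (deg); prints shift (m, tool axes) and rotvec deg"""
    s=s or arm.read_state(); R0=R.from_quat(s['ee_rot']); p0=np.array(s['position'])
    d=R0.inv().apply(np.array(pos)-p0)/1000
    if yaw_y is None: w=np.zeros(3)
    else:
        a=np.radians(yaw_y); y=np.array([np.cos(a),np.sin(a),0]); x=np.array([0,0,-1.]); z=np.cross(x,y)
        w=(R0.inv()*R.from_matrix(np.c_[x,y,z])).as_rotvec(degrees=True)
    print('d',d.round(4),'w',w.round(2)); return d,w
def st():
    s=arm.read_state(); m=R.from_quat(s['ee_rot']).as_matrix()
    print('t',round(float(s['clock']),2),'p',np.round(s['position'],1),'xax',m[:,0].round(3),'yaw',round(float(np.degrees(np.arctan2(m[1,1],m[0,1]))),2),'F',np.round(s['contact_force'],1),'T',np.round(s['wrist_torque'],2),'w',round(float(s['gripper_width']),1),'j',np.round(s['joints'],2)); return s
E
python3 - <<'E'
from h import *
st()
d=get_image('wrist'); print(d.keys(),np.round(d['T_tool_cam'],3),d['K'],d['k1'])
plan((420,-300,330),90); plan((420,-300,330),-90)
E
```

```text
t 0.8 p [ 204.2 -590.7  200.8] xax [ 0. -0. -1.] yaw 109.07 F [-0.5  0.7 -0.5] T [ 0.06  0.05 -0.03] w 85.4 j [-0.98  0.38  0.01  0.   -1.19 -0.26]
dict_keys(['img', 'K', 'k1', 'T_tool_cam']) [[ 1.00000e-03 -2.82000e-01  9.60000e-01 -1.73122e+02]
 [ 1.00000e+00  0.00000e+00 -1.00000e-03 -6.73000e-01]
 [-0.00000e+00  9.60000e-01  2.82000e-01 -7.21850e+01]
 [ 0.00000e+00  0.00000e+00  0.00000e+00  1.00000e+00]] [[302.65873509   0.         258.00290306]
 [  0.         302.65873509 192.72522442]
 [  0.           0.           1.        ]] -0.06920917182053453
d [-0.1292  0.2042  0.2989] w [19.07  0.    0.  ]
d [-0.1292  0.2042  0.2989] w [-160.93   -0.      0.  ]
```

Request:
arm_command(
  rows=[
    {"dx": -0.05,"gripper": 0},
    {"dx": -0.1,"gripper": 1},
    {"dx": -0.13,"dy": 0.02,"dz": 0.03,"wx": 4,"gripper": 1},
    {"dx": -0.13,"dy": 0.05,"dz": 0.07,"wx": 8,"gripper": 1},
    {"dx": -0.13,"dy": 0.08,"dz": 0.11,"wx": 12,"gripper": 1},
    {"dx": -0.13,"dy": 0.11,"dz": 0.15,"wx": 16,"gripper": 1},
    {"dx": -0.13,"dy": 0.14,"dz": 0.19,"wx": 19.07,"gripper": 1},
    {"dx": -0.13,"dy": 0.165,"dz": 0.23,"wx": 19.07,"gripper": 1},
  ],
)

```text
validation failed for argument at $.ro...
```

```bash
python3 - <<'E'
from h import *
s=st(); d=get_image('wrist'); save(cv2.resize(d['img'],(800,600),interpolation=cv2.INTER_CUBIC),'w1.png')
import pickle; pickle.dump((s,d),open('w1.pkl','wb'))
plan((560,75,300),None);plan((650,80,300),90);
E
```

```text
t 0.85 p [ 204.2 -590.7  200.8] xax [ 0. -0. -1.] yaw 109.07 F [-0.2  0.3  0.6] T [-0.02 -0.04  0.03] w 85.8 j [-0.98  0.38  0.01 -0.   -1.19 -0.26]
d [-0.0992  0.5129  0.5538] w [0. 0. 0.]
d [-0.0992  0.4882  0.6405] w [19.07  0.    0.  ]
```

View pics/w1.png

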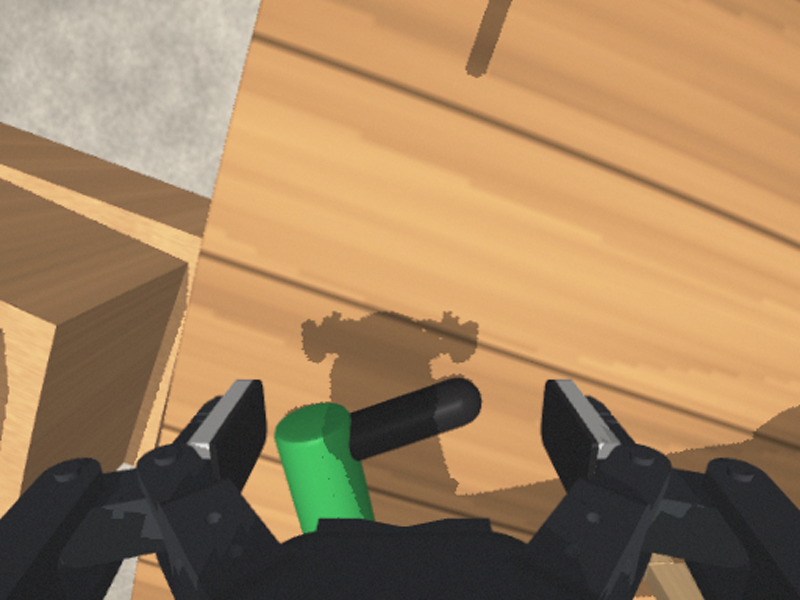

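Request:
arm_command(
  rows=[
    {"dx": -0.05,"dy": 0,"dz": 0,"wx": 0,"wy": 0,"wz": 0,"gripper": -1},
    {"dx": -0.1,"dy": 0,"dz": 0,"wx": 0,"wy": 0,"wz": 0,"gripper": -1},
    {"dx": -0.13,"dy": 0.02,"dz": 0.03,"wx": 4,"wy": 0,"wz": 0,"gripper": -1},
    {"dx": -0.13,"dy": 0.05,"dz": 0.07,"wx": 8,"wy": 0,"wz": 0,"gripper": -1},
    {"dx": -0.13,"dy": 0.08,"dz": 0.11,"wx": 12,"wy": 0,"wz": 0,"gripper": -1},
    {"dx": -0.13,"dy": 0.11,"dz": 0.15,"wx": 16,"wy": 0,"wz": 0,"gripper": -1},
    {"dx": -0.13,"dy": 0.14,"dz": 0.18,"wx": 19.07,"wy": 0,"wz": 0,"gripper": -1},
    {"dx": -0.13,"dy": 0.165,"dz": 0.21,"wx": 19.07,"wy": 0,"wz": 0,"gripper": -1},
  ],
)

```text
clock: 1.7
position: [349.3, -364.2, 331.2]
ee_rot: [0.0, 0.707, -0.0, 0.707]
contact_force: [0.4, -0.5, 0.6]
gripper_width: 85.7
```

```bash
python3 - <<'E'
from h import *
s=st(); d=get_image('wrist'); save(cv2.resize(d['img'],(800,600),interpolation=cv2.INTER_CUBIC),'w2.png')
import pickle; pickle.dump((s,d),open('w1.pkl','wb'))
E
```

```text
t 1.7 p [ 349.3 -364.2  331.2] xax [ 0.001 -0.    -1.   ] yaw 89.98 F [ 0.4 -0.5  0.6] T [-0.   -0.06 -0.02] w 85.7 j [-0.48  0.11 -0.04 -0.   -1.42 -1.09]
```

View pics/w2.png

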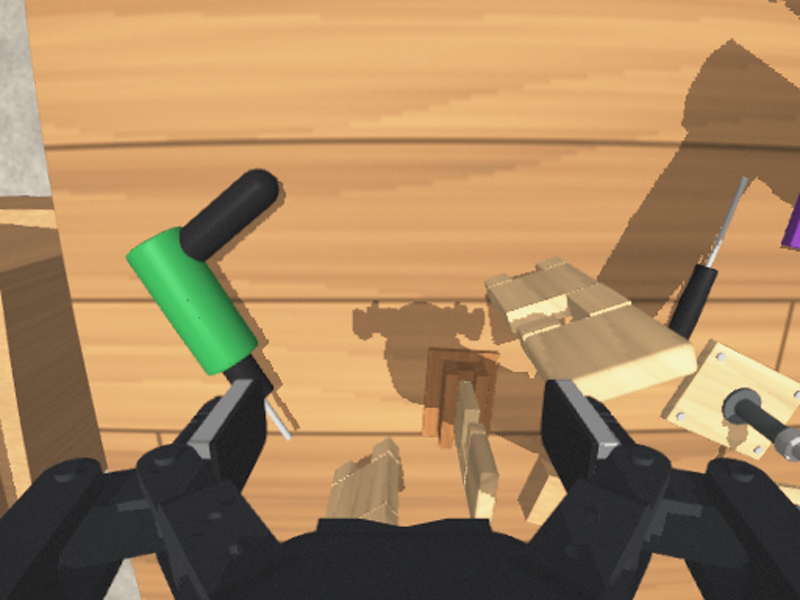

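```bash
python3 - <<'E'
from h import *
import pickle; s,d=pickle.load(open('w1.pkl','rb'))
im=d['img'][215:340,250:370]; save(cv2.resize(im,None,fx=4.8,fy=4.8,interpolation=cv2.INTER_CUBIC),'w2c.png')
plan((560,90,300));plan((620,85,300),90)
E
```

```text
d [0.0324 0.4501 0.2105] w [0. 0. 0.]
d [0.0325 0.4449 0.2705] w [ 0.24  0.15 -0.05]
```

View pics/w2c.png

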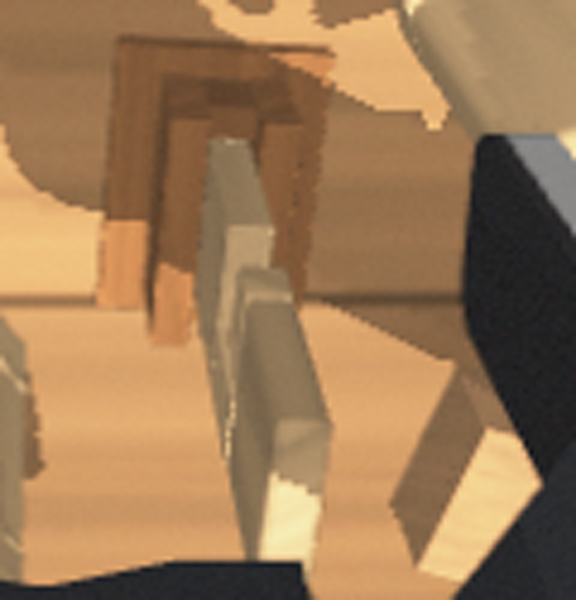

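The wrist picture shows the slot mouth on the robot-facing (-x) edge of the rack stick, at about pixel (455,405). So the stick's +x points along world -x. Next is the hook.

Request:
arm_command(
  rows=[
    {"dx": 0,"dy": 0.04,"dz": 0.02,"wx": 0,"wy": 0,"wz": 0,"gripper": 1},
    {"dx": 0,"dy": 0.08,"dz": 0.04,"wx": 0,"wy": 0,"wz": 0,"gripper": 1},
    {"dx": 0,"dy": 0.12,"dz": 0.06,"wx": 0,"wy": 0,"wz": 0,"gripper": 1},
    {"dx": 0,"dy": 0.165,"dz": 0.07,"wx": 0,"wy": 0,"wz": 0,"gripper": 1},
    {"dx": 0,"dy": 0.21,"dz": 0.08,"wx": 0,"wy": 0,"wz": 0,"gripper": 1},
    {"dx": 0,"dy": 0.26,"dz": 0.08,"wx": 0,"wy": 0,"wz": 0,"gripper": 1},
    {"dx": 0,"dy": 0.31,"dz": 0.08,"wx": 0,"wy": 0,"wz": 0,"gripper": 1},
    {"dx": 0,"dy": 0.355,"dz": 0.08,"wx": 0,"wy": 0,"wz": 0,"gripper": 1},
  ],
)

```text
clock: 2.55
position: [429.4, -3.7, 332.3]
ee_rot: [-0.001, 0.706, 0.002, 0.708]
contact_force: [0.9, -0.1, 0.9]
gripper_width: 0.0
```

```bash
python3 - <<'E'
from h import *
s=st(); d=get_image('wrist'); save(cv2.resize(d['img'],(800,600),interpolation=cv2.INTER_CUBIC),'w3.png')
import pickle; pickle.dump((s,d),open('w3.pkl','wb'))
for z in (300,187): plan((622,80,z),90)
E
```

```text
t 2.55 p [429.4  -3.7 332.3] xax [ 0.004  0.001 -1.   ] yaw 90.27 F [ 0.9 -0.1  0.9] T [-0.04 -0.1  -0.03] w 0.0 j [ 0.37 -0.03 -0.19  0.   -1.41 -1.94]
d [0.0332 0.077  0.1929] w [ 0.59  0.25 -0.21]
d [0.1462 0.0766 0.1924] w [ 0.59  0.25 -0.21]
```

View pics/w3.png

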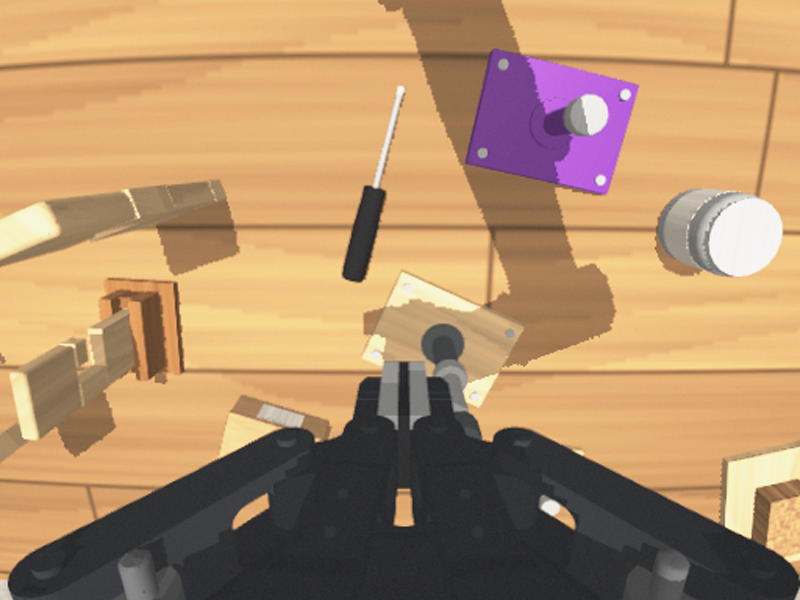

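Request:
arm_command(
  rows=[
    {"dx": 0,"dy": 0.02,"dz": 0.045,"wx": 0,"wy": 0,"wz": 0,"gripper": 1},
    {"dx": 0,"dy": 0.04,"dz": 0.09,"wx": 0,"wy": 0,"wz": 0,"gripper": 1},
    {"dx": 0,"dy": 0.06,"dz": 0.135,"wx": 0.6,"wy": 0.25,"wz": -0.2,"gripper": 1},
    {"dx": 0.01,"dy": 0.077,"dz": 0.18,"wx": 0.6,"wy": 0.25,"wz": -0.2,"gripper": 1},
    {"dx": 0.05,"dy": 0.077,"dz": 0.192,"wx": 0.6,"wy": 0.25,"wz": -0.2,"gripper": 1},
    {"dx": 0.09,"dy": 0.077,"dz": 0.192,"wx": 0.6,"wy": 0.25,"wz": -0.2,"gripper": 1},
    {"dx": 0.13,"dy": 0.077,"dz": 0.192,"wx": 0.6,"wy": 0.25,"wz": -0.2,"gripper": 1},
    {"dx": 0.147,"dy": 0.077,"dz": 0.192,"wx": 0.6,"wy": 0.25,"wz": -0.2,"gripper": 1},
  ],
)

```text
clock: 3.4
position: [619.3, 79.8, 181.1]
ee_rot: [-0.0, 0.71, -0.001, 0.704]
contact_force: [0.0, 0.3, 0.2]
gripper_width: 0.3
```

```bash
python3 - <<'E'
from h import *
s=st()
d=get_image('scene'); save(cv2.resize(d['img'][120:260,190:380],(798,588),interpolation=cv2.INTER_CUBIC),'s3.png')
C=np.array([552.5,37.3]); r=62
# finger centre path: pin angle phi(world), offset o on ccw side
for phi in (-5,-30,-55,-80,-100,-110,-114.7):
    a=np.radians(phi); u=np.array([np.cos(a),np.sin(a)]); n=np.array([-u[1],u[0]])
    p=C+r*u+18*n; print(phi,p.round(1)); plan((*p,186),90)
E
```

```text
t 3.4 p [619.3  79.8 181.1] xax [-0.008 -0.001 -1.   ] yaw 89.95 F [0.  0.3 0.2] T [0.01 0.04 0.06] w 0.3 j [ 0.39  0.4  -0.02 -0.   -1.16 -1.96]
-5 [615.8  49.8]
d [-0.0063 -0.0298 -0.0027] w [-0.06 -0.61  0.12]
-30 [615.2  21.9]
d [-0.0062 -0.0578 -0.0034] w [-0.06 -0.61  0.12]
-55 [602.8  -3.2]
d [-0.006  -0.0828 -0.0157] w [-0.06 -0.61  0.12]
-80 [581.  -20.6]
d [-0.0058 -0.1003 -0.0375] w [-0.06 -0.61  0.12]
-100 [559.5 -26.9]
d [-0.0055 -0.1066 -0.059 ] w [-0.06 -0.61  0.12]
-110 [548.2 -27.1]
d [-0.0054 -0.1069 -0.0703] w [-0.06 -0.61  0.12]
-114.7 [542.9 -26.5]
d [-0.0053 -0.1063 -0.0755] w [-0.06 -0.61  0.12]
```

View pics/s3.png

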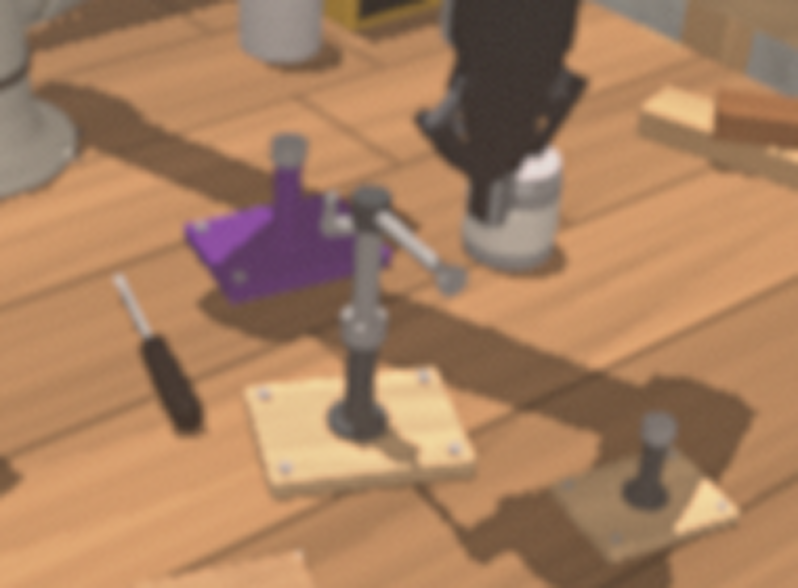

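Request:
arm_command(
  rows=[
    {"dx": -0.005,"dy": -0.03,"dz": -0.003,"wx": 0,"wy": -0.6,"wz": 0,"gripper": 1},
    {"dx": -0.005,"dy": -0.047,"dz": -0.002,"wx": 0,"wy": -0.6,"wz": 0,"gripper": 1},
    {"dx": -0.005,"dy": -0.064,"dz": -0.006,"wx": 0,"wy": -0.6,"wz": 0,"gripper": 1},
    {"dx": -0.005,"dy": -0.078,"dz": -0.013,"wx": 0,"wy": -0.6,"wz": 0,"gripper": 1},
    {"dx": -0.005,"dy": -0.09,"dz": -0.0235,"wx": 0,"wy": -0.6,"wz": 0,"gripper": 1},
    {"dx": -0.005,"dy": -0.1,"dz": -0.0375,"wx": 0,"wy": -0.6,"wz": 0,"gripper": 1},
    {"dx": -0.005,"dy": -0.105,"dz": -0.05,"wx": 0,"wy": -0.6,"wz": 0,"gripper": 1},
    {"dx": -0.005,"dy": -0.106,"dz": -0.057,"wx": 0,"wy": -0.6,"wz": 0,"gripper": 1},
  ],
)

```text
clock: 4.25
position: [560.1, -26.8, 185.9]
ee_rot: [-0.0, 0.707, -0.001, 0.707]
contact_force: [-0.6, -0.2, -0.7]
gripper_width: -0.1
```

```bash
python3 - <<'E'
from h import *
s=st()
d=get_image('scene'); save(cv2.resize(d['img'][120:260,190:380],(798,588),interpolation=cv2.INTER_CUBIC),'s4.png')
C=np.array([552.5,37.3]); r=62
for o in (21,18,16,14):
    a=np.radians(-114.7); u=np.array([np.cos(a),np.sin(a)]); n=np.array([-u[1],u[0]])
    p=C+r*u+o*n; print(o,p.round(1)); plan((*p,186),90)
E
```

```text
t 4.25 p [560.1 -26.8 185.9] xax [ 0.    -0.002 -1.   ] yaw 89.91 F [-0.6 -0.2 -0.7] T [ 0.08 -0.01  0.01] w -0.1 j [ 0.24  0.29 -0.18  0.   -1.11 -1.82]
21 [545.7 -27.8]
d [ 0.0001 -0.0012 -0.0139] w [-0.08 -0.01  0.09]
18 [542.9 -26.5]
d [ 0.0001  0.     -0.0166] w [-0.08 -0.01  0.09]
16 [541.1 -25.7]
d [ 0.0001  0.0009 -0.0185] w [-0.08 -0.01  0.09]
14 [539.3 -24.9]
d [ 0.0001  0.0017 -0.0203] w [-0.08 -0.01  0.09]
```

View pics/s4.png

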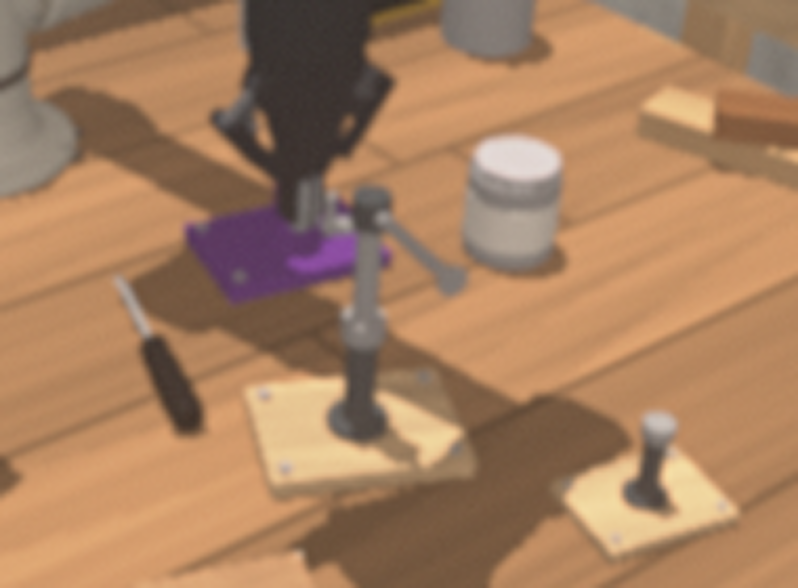

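```bash
python3 - <<'E'
from h import *
import pickle
D=pickle.load(open('D0.pkl','rb'));T,S=D['top'],D['scene']
f=lambda p:(p-[190,120])*4.2
print(f(proj(S,[[560,-27,186],[552.5,37.3,16],[552.5,37.3,112],[552.5,37.3,200],[644,29,199],[552.5,37.3,160]])))
print((proj(T,[[560,-27,186],[552.5,37.3,16],[552.5,37.3,112],[552.5,37.3,200],[644,29,199]])-[190,140])*6)
d=get_image('top'); save(cv2.resize(d['img'][120:260,150:340],(798,588),interpolation=cv2.INTER_CUBIC),'t4.png')
for q in ('hook',):
  for n in ('scene','top'):
    for r in models.cut_out(n,q):print(n,r['conf'],r['extent'])
E
```

```text
[[296.88294042 261.98393372]
 [354.439743   423.19583485]
 [361.69009166 316.90041573]
 [369.03790231 209.46011002]
 [449.70932486 279.54973081]
 [365.60780645 259.57982748]]
[[315.68782496 277.75419767]
 [201.27008961 315.46513166]
 [191.02787862 304.56124532]
 [180.37679908 293.22215048]
 [195.84694242 101.96096591]]
scene 0.69 [274.0, 161.2, 301.2, 192.7]
```

View pics/t4.png

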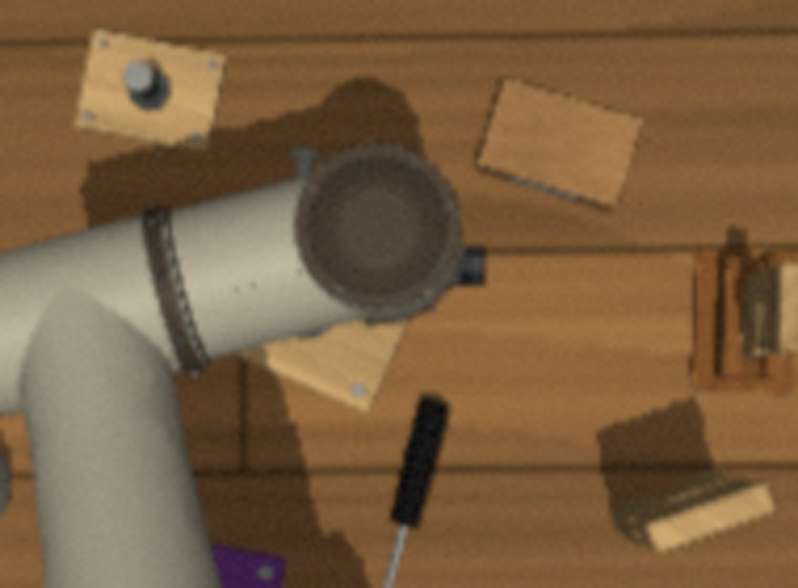

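```bash
python3 - <<'E'
from h import *
import pickle
D=pickle.load(open('D0.pkl','rb'));T,S=D['top'],D['scene']
f=lambda p:(p-[190,120])*4.2
print(f(proj(S,[[619,80,181]])))
st()
d=get_image('scene'); im=cv2.resize(d['img'][150:210,240:310],None,fx=9,fy=9,interpolation=cv2.INTER_CUBIC)
im=np.clip(im.astype(float)*1.5,0,255).astype(np.uint8)
for z in (186,200,215): 
    p=(proj(d,[[560,-27,z]])[0]-[240,150])*9; cv2.circle(im,tuple(int(v) for v in p),3,(255,0,0),-1)
save(im,'s5.png')
w=get_image('wrist'); save(cv2.resize(w['img'],(800,600)),'w5.png')
E
```

```text
[[481.44556636 259.88871669]]
t 4.45 p [561.8 -25.9 185.8] xax [ 0.001 -0.002 -1.   ] yaw 89.98 F [-0.2 -0.5  0.4] T [ 0.05  0.02 -0.  ] w 0.3 j [ 0.24  0.29 -0.17  0.   -1.11 -1.82]
```

View pics/s5.png

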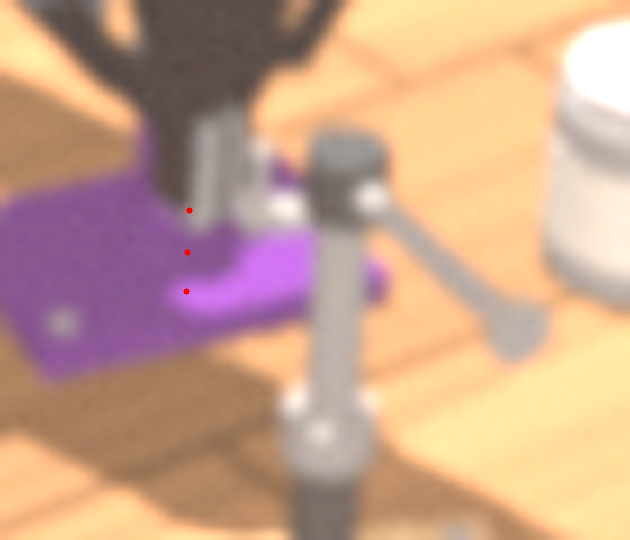

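View pics/w5.png

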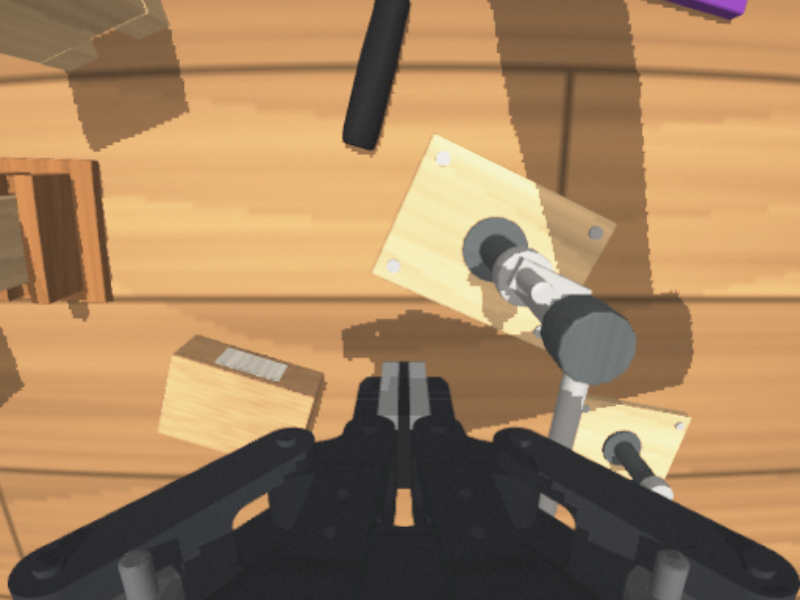

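```bash
python3 - <<'E'
from h import *
w=get_image('wrist'); Ti=np.linalg.inv(w['T_tool_cam'])
for x in (0,-10,-20,-30,-40):
  for z in (-11,):
    p=np.array([[x,0,z]])@Ti[:3,:3].T+Ti[:3,3]
    uv=cv2.projectPoints(p,np.zeros(3),np.zeros(3),np.array(w['K']),np.array([w['k1'],0,0,0.]))[0][0,0]; print(x,z,uv.round(1)*800/512)
s=arm.read_state();R0=R.from_quat(s['ee_rot']);Tt=np.array(w['T_tool_cam'])
for uv in [(590,335),(575,378)]:
    x=cv2.undistortPoints(np.array([[np.array(uv)*.64]],float),np.array(w['K']),np.array([w['k1'],0,0,0.]))[0,0]
    v=R0.apply(Tt[:3,:3]@[x[0],x[1],1]); c=R0.apply(Tt[:3,3])+s['position']
    for z in (160,180,200,211): print(uv,z,(c+v*(z-c[2])/v[2]).round(1))
E
```

```text
0 -11 [405.625   326.09375]
-10 -11 [405.625   335.15625]
-20 -11 [405.78125 345.3125 ]
-30 -11 [405.9375 356.5625]
-40 -11 [406.09375 369.375  ]
(590, 335) 160 [564.2  57.5 160. ]
(590, 335) 180 [556.7  49.1 180. ]
(590, 335) 200 [549.2  40.6 200. ]
(590, 335) 211 [545.1  36.  211. ]
(575, 378) 160 [585.4  52.9 160. ]
(575, 378) 180 [575.8  44.9 180. ]
(575, 378) 200 [566.2  37.  200. ]
(575, 378) 211 [560.9  32.6 211. ]
```

The hook hasn't moved and there was no contact force. In both the scene and wrist pictures the closed fingertips end about 25–28 mm short of the stated TCP, so they passed over the pin. I'll go back round and repeat the sweep lower.

Request:
arm_command(
  rows=[
    {"dx": -0.02,"dy": 0,"dz": 0,"wx": 0,"wy": 0,"wz": 0,"gripper": 1},
    {"dx": -0.025,"dy": 0.03,"dz": 0.02,"wx": 0,"wy": 0,"wz": 0,"gripper": 1},
    {"dx": -0.025,"dy": 0.06,"dz": 0.04,"wx": 0,"wy": 0,"wz": 0,"gripper": 1},
    {"dx": -0.025,"dy": 0.09,"dz": 0.056,"wx": 0,"wy": 0,"wz": 0,"gripper": 1},
    {"dx": -0.02,"dy": 0.105,"dz": 0.056,"wx": 0,"wy": 0,"wz": 0,"gripper": 1},
    {"dx": -0.005,"dy": 0.105,"dz": 0.056,"wx": 0,"wy": 0,"wz": 0,"gripper": 1},
    {"dx": 0.015,"dy": 0.105,"dz": 0.056,"wx": 0,"wy": 0,"wz": 0,"gripper": 1},
    {"dx": 0.029,"dy": 0.105,"dz": 0.056,"wx": 0,"wy": 0,"wz": 0,"gripper": 1},
  ],
)

```text
clock: 5.4
position: [617.0, 79.3, 154.2]
ee_rot: [-0.001, 0.708, -0.001, 0.706]
contact_force: [-0.5, -0.6, 0.2]
gripper_width: -0.2
```

```bash
python3 - <<'E'
from h import *
s=st()
d=get_image('scene'); im=cv2.resize(d['img'][130:210,240:340],None,fx=7,fy=7,interpolation=cv2.INTER_CUBIC)
for z in (0,15,30): 
    p=(proj(d,[np.array(s['position'])+[0,0,z]])[0]-[240,130])*7; cv2.circle(im,tuple(int(v) for v in p),3,(255,0,0),-1)
save(im,'s6.png')
C=np.array([552.5,37.3]); r=62
for phi in (-5,-30,-55,-80,-100):
    a=np.radians(phi); u=np.array([np.cos(a),np.sin(a)]); n=np.array([-u[1],u[0]])
    p=C+r*u+18*n; plan((*p,157),90)
E
```

```text
t 5.4 p [617.   79.3 154.2] xax [-0.003 -0.003 -1.   ] yaw 89.99 F [-0.5 -0.6  0.2] T [-0.    0.04 -0.02] w -0.2 j [ 0.39  0.42 -0.07  0.   -1.09 -1.96]
d [-0.0052 -0.029   0.0003] w [-0.05 -0.4   0.19]
d [-0.0051 -0.057  -0.0003] w [-0.05 -0.4   0.19]
d [-0.005  -0.082  -0.0127] w [-0.05 -0.4   0.19]
d [-0.0047 -0.0995 -0.0345] w [-0.05 -0.4   0.19]
d [-0.0046 -0.1058 -0.056 ] w [-0.05 -0.4   0.19]
```

View pics/s6.png

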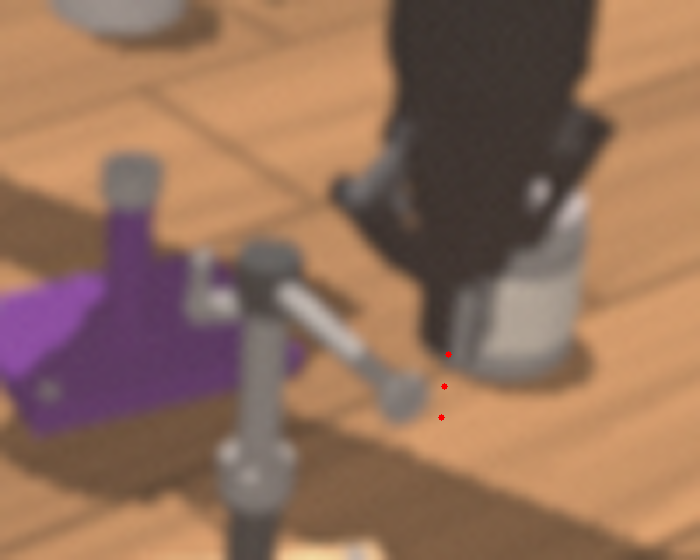

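Request:
arm_command(
  rows=[
    {"dx": 0,"dy": -0.029,"dz": 0,"wx": 0,"wy": -0.4,"wz": 0,"gripper": 1},
    {"dx": 0,"dy": -0.046,"dz": 0.001,"wx": 0,"wy": -0.4,"wz": 0,"gripper": 1},
    {"dx": 0,"dy": -0.062,"dz": -0.003,"wx": 0,"wy": -0.4,"wz": 0,"gripper": 1},
    {"dx": 0,"dy": -0.077,"dz": -0.01,"wx": 0,"wy": -0.4,"wz": 0,"gripper": 1},
    {"dx": 0,"dy": -0.089,"dz": -0.0205,"wx": 0,"wy": -0.4,"wz": 0,"gripper": 1},
    {"dx": 0,"dy": -0.0995,"dz": -0.0345,"wx": 0,"wy": -0.4,"wz": 0,"gripper": 1},
    {"dx": 0,"dy": -0.104,"dz": -0.047,"wx": 0,"wy": -0.4,"wz": 0,"gripper": 1},
    {"dx": 0,"dy": -0.1055,"dz": -0.055,"wx": 0,"wy": -0.4,"wz": 0,"gripper": 1},
  ],
)

```text
clock: 6.25
position: [560.4, -27.6, 153.5]
ee_rot: [-0.001, 0.706, -0.002, 0.708]
contact_force: [3.8, 1.8, 0.4]
gripper_width: -0.1
```

```bash
python3 - <<'E'
from h import *
s=st()
d=get_image('scene'); im=cv2.resize(d['img'][130:210,220:320],None,fx=7,fy=7,interpolation=cv2.INTER_CUBIC)
save(im,'s7.png')
C=np.array([552.5,37.3]); r=62
for o in (21,18,16,14):
    a=np.radians(-114.7); u=np.array([np.cos(a),np.sin(a)]); n=np.array([-u[1],u[0]])
    p=C+r*u+o*n; print(o,p.round(1)); plan((*p,154),90)
E
```

```text
t 6.25 p [560.4 -27.6 153.5] xax [ 0.003 -0.003 -1.   ] yaw 89.91 F [3.8 1.8 0.4] T [ 0.57 -0.93 -0.13] w -0.1 j [ 0.24  0.31 -0.23  0.   -1.03 -1.82]
21 [545.7 -27.8]
d [-0.0005 -0.0002 -0.0136] w [-0.08  0.11  0.19]
18 [542.9 -26.5]
d [-0.0005  0.001  -0.0163] w [-0.08  0.11  0.19]
16 [541.1 -25.7]
d [-0.0005  0.0018 -0.0182] w [-0.08  0.11  0.19]
14 [539.3 -24.9]
d [-0.0005  0.0027 -0.02  ] w [-0.08  0.11  0.19]
```

View pics/s7.png

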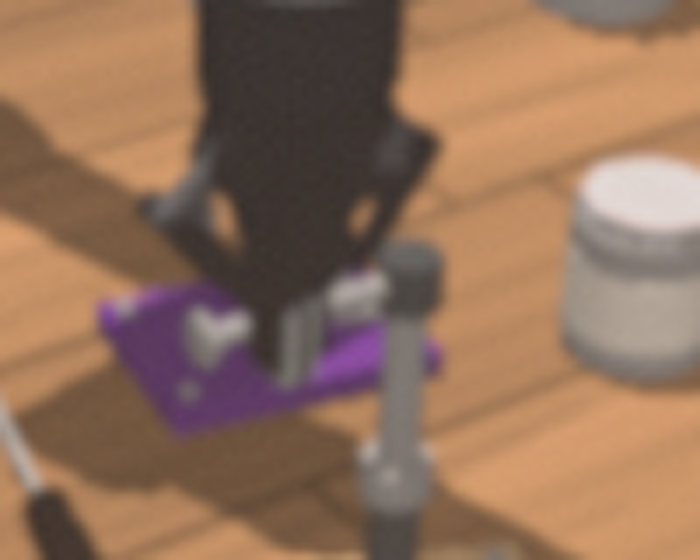

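Request:
arm_command(
  rows=[
    {"dx": 0,"dy": 0,"dz": -0.003,"wx": 0,"wy": 0,"wz": 0,"gripper": 1},
    {"dx": 0,"dy": 0,"dz": -0.005,"wx": 0,"wy": 0,"wz": 0,"gripper": 1},
    {"dx": 0,"dy": 0,"dz": -0.007,"wx": 0,"wy": 0,"wz": 0,"gripper": 1},
    {"dx": 0,"dy": 0,"dz": -0.009,"wx": 0,"wy": 0,"wz": 0,"gripper": 1},
    {"dx": 0,"dy": 0,"dz": -0.01,"wx": 0,"wy": 0,"wz": 0,"gripper": 1},
    {"dx": 0,"dy": 0.0005,"dz": -0.011,"wx": 0,"wy": 0,"wz": 0,"gripper": 1},
    {"dx": 0,"dy": 0.0005,"dz": -0.012,"wx": 0,"wy": 0,"wz": 0,"gripper": 1},
    {"dx": 0,"dy": 0.0005,"dz": -0.013,"wx": 0,"wy": 0,"wz": 0,"gripper": 1},
  ],
)

```text
clock: 7.1
position: [546.5, -27.0, 153.6]
ee_rot: [-0.001, 0.706, -0.002, 0.708]
contact_force: [3.0, 1.7, 0.9]
gripper_width: 0.3
```

```bash
python3 - <<'E'
from h import *
s=st()
E
```

```text
t 7.1 p [546.5 -27.  153.6] xax [ 0.002 -0.003 -1.   ] yaw 89.93 F [3.  1.7 0.9] T [ 0.29 -0.86 -0.02] w 0.3 j [ 0.25  0.29 -0.26  0.   -1.02 -1.82]
```

Request:
arm_command(
  rows=[
    {"dx": 0,"dy": 0,"dz": -0.001,"wx": 0,"wy": 0,"wz": 0,"gripper": 1},
    {"dx": 0,"dy": 0,"dz": -0.002,"wx": 0,"wy": 0,"wz": 0,"gripper": 1},
    {"dx": 0,"dy": 0,"dz": -0.003,"wx": 0,"wy": 0,"wz": 0,"gripper": 1},
    {"dx": 0,"dy": 0,"dz": -0.0035,"wx": 0,"wy": 0,"wz": 0,"gripper": 1},
    {"dx": 0,"dy": 0,"dz": -0.004,"wx": 0,"wy": 0,"wz": 0,"gripper": 1},
    {"dx": 0,"dy": 0,"dz": -0.0045,"wx": 0,"wy": 0,"wz": 0,"gripper": 1},
    {"dx": 0,"dy": 0,"dz": -0.005,"wx": 0,"wy": 0,"wz": 0,"gripper": 1},
    {"dx": 0,"dy": 0,"dz": -0.005,"wx": 0,"wy": 0,"wz": 0,"gripper": 1},
  ],
)

```text
clock: 7.9
position: [541.3, -27.0, 153.6]
ee_rot: [-0.001, 0.706, -0.002, 0.708]
contact_force: [3.3, 0.6, 0.7]
gripper_width: 0.1
```

```bash
python3 - <<'E'
from h import *
s=st()
d=get_image('scene'); im=cv2.resize(d['img'][130:210,220:320],None,fx=7,fy=7,interpolation=cv2.INTER_CUBIC)
save(im,'s8.png')
E
```

```text
t 7.9 p [541.3 -27.  153.6] xax [ 0.002 -0.003 -1.   ] yaw 89.93 F [3.3 0.6 0.7] T [ 0.29 -0.87  0.02] w 0.1 j [ 0.25  0.28 -0.27  0.   -1.02 -1.83]
```

View pics/s8.png

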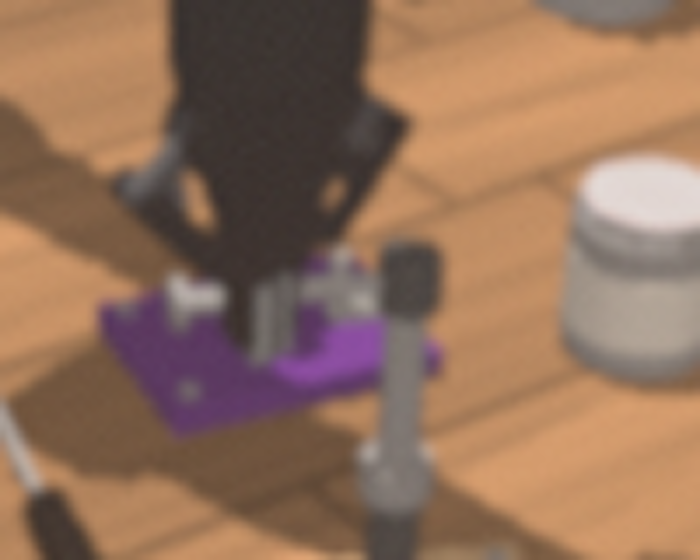

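Still friction only (about 3 N), so the stop isn't reached yet. I'll keep pushing.

Request:
arm_command(
  rows=[
    {"dx": 0,"dy": 0,"dz": -0.001,"wx": 0,"wy": 0,"wz": 0,"gripper": 1},
    {"dx": 0,"dy": 0,"dz": -0.002,"wx": 0,"wy": 0,"wz": 0,"gripper": 1},
    {"dx": 0,"dy": 0.001,"dz": -0.003,"wx": 0,"wy": 0,"wz": 0,"gripper": 1},
    {"dx": 0,"dy": 0.001,"dz": -0.004,"wx": 0,"wy": 0,"wz": 0,"gripper": 1},
    {"dx": 0,"dy": 0.001,"dz": -0.005,"wx": 0,"wy": 0,"wz": 0,"gripper": 1},
    {"dx": 0,"dy": 0.002,"dz": -0.0055,"wx": 0,"wy": 0,"wz": 0,"gripper": 1},
    {"dx": 0,"dy": 0.002,"dz": -0.006,"wx": 0,"wy": 0,"wz": 0,"gripper": 1},
    {"dx": 0,"dy": 0.002,"dz": -0.006,"wx": 0,"wy": 0,"wz": 0,"gripper": 1},
  ],
)

```text
clock: 8.75
position: [538.6, -26.2, 154.0]
ee_rot: [-0.002, 0.704, -0.002, 0.71]
contact_force: [11.5, -5.9, -3.7]
gripper_width: -0.5
```

```bash
python3 - <<'E'
from h import *
s=st()
E
```

```text
t 8.75 p [538.6 -26.2 154. ] xax [ 0.009 -0.005 -1.   ] yaw 89.96 F [11.5 -5.9 -3.7] T [-1.81 -3.27  0.  ] w -0.5 j [ 0.26  0.27 -0.28  0.01 -1.01 -1.83]
```

The stop is reached: 13 N along the pin normal, with no further motion. I'll retreat and go to the stick.

Request:
arm_command(
  rows=[
    {"dx": 0,"dy": 0,"dz": 0.015,"wx": 0,"wy": 0,"wz": 0,"gripper": 1},
    {"dx": 0,"dy": 0,"dz": 0.03,"wx": 0,"wy": 0,"wz": 0,"gripper": 1},
    {"dx": -0.04,"dy": 0,"dz": 0.03,"wx": 0,"wy": 0,"wz": 0,"gripper": 1},
    {"dx": -0.09,"dy": 0,"dz": 0.03,"wx": 0,"wy": 0,"wz": 0,"gripper": 0},
    {"dx": -0.13,"dy": -0.03,"dz": 0.02,"wx": 0,"wy": -0.4,"wz": 0,"gripper": -1},
    {"dx": -0.15,"dy": -0.07,"dz": 0,"wx": 0,"wy": -0.4,"wz": 0,"gripper": -1},
    {"dx": -0.16,"dy": -0.11,"dz": -0.02,"wx": 0,"wy": -0.4,"wz": 0,"gripper": -1},
    {"dx": -0.16,"dy": -0.16,"dz": -0.04,"wx": 0,"wy": -0.4,"wz": 0,"gripper": -1},
  ],
)

```text
clock: 9.55
position: [496.3, -182.5, 315.8]
ee_rot: [-0.002, 0.702, -0.001, 0.712]
contact_force: [0.5, -0.8, -0.7]
gripper_width: 72.3
```

```bash
python3 - <<'E'
from h import *
s=st()
plan((515,-299,320),90)
import pickle
d=get_image('wrist'); save(cv2.resize(d['img'],(800,600)),'w9.png')
t=get_image('top'); im=cv2.resize(t['img'][120:260,150:340],(798,588),interpolation=cv2.INTER_CUBIC);save(im,'t9.png')
pickle.dump((s,d,t),open('9.pkl','wb'))
E
```

```text
t 9.55 p [ 496.3 -182.5  315.8] xax [ 0.015 -0.005 -1.   ] yaw 90.05 F [ 0.5 -0.8 -0.7] T [-0.04 -0.06  0.04] w 72.3 j [-0.04  0.15 -0.03  0.   -1.37 -1.53]
d [-0.0033 -0.1165  0.0187] w [0.05 0.87 0.28]
```

View pics/w9.png

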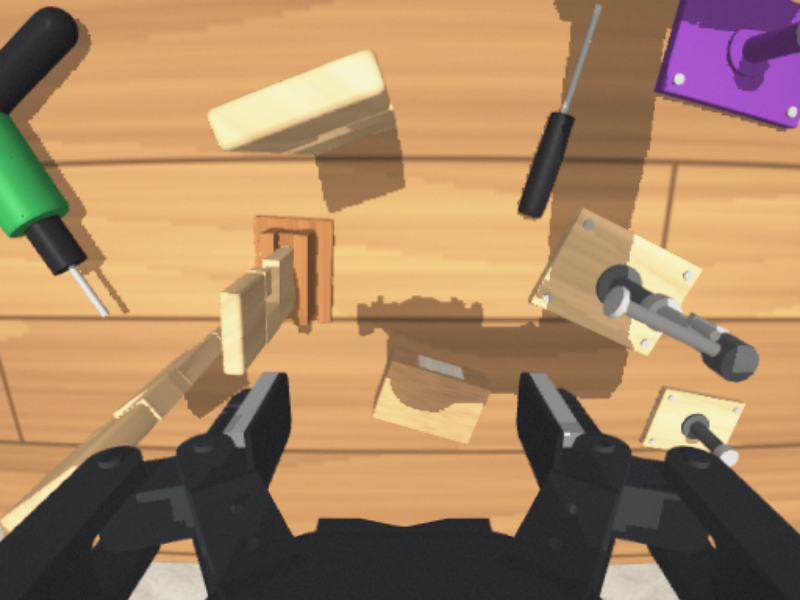

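View pics/t9.png

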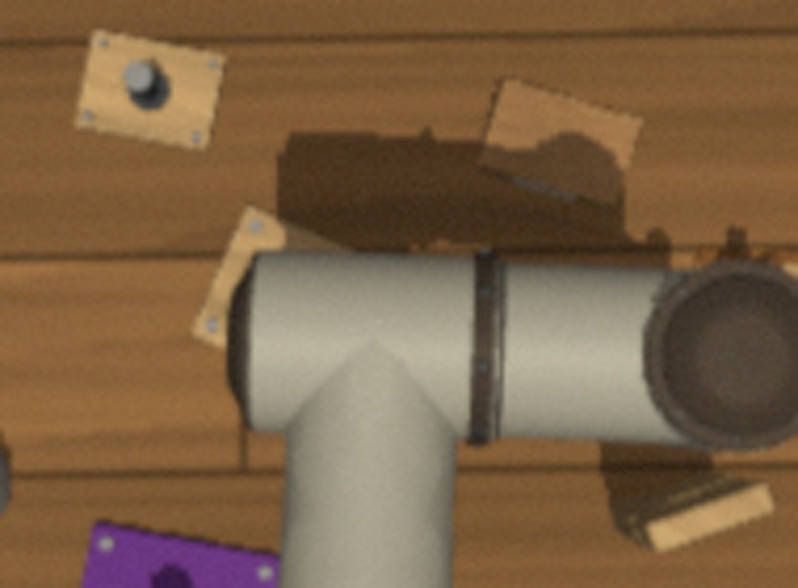

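```bash
cat >> h.py <<'E'
def wray(s,w,uv):
    R0=R.from_quat(s['ee_rot']);Tt=np.array(w['T_tool_cam'])
    x=cv2.undistortPoints(np.array([[uv]],float),np.array(w['K']),np.array([w['k1'],0,0,0.]))[0,0]
    v=R0.apply(Tt[:3,:3]@[x[0],x[1],1]); c=R0.apply(Tt[:3,3])+s['position']; return c,v/np.linalg.norm(v)
def wz(s,w,uv,z):
    c,v=wray(s,w,uv); return c+v*(z-c[2])/v[2]
E
python3 - <<'E'
from h import *
import pickle
s,d,t=pickle.load(open('9.pkl','rb'))
im=d['img']
a=cv2.resize(im[130:250,130:220],None,fx=4.9,fy=4.9,interpolation=cv2.INTER_CUBIC)
b=cv2.resize(im[120:250,330:490],None,fx=4.9,fy=4.9,interpolation=cv2.INTER_CUBIC)
save(a,'w9a.png');save(b,'w9b.png')
E
```

```text
(no output)
```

View pics/w9a.png

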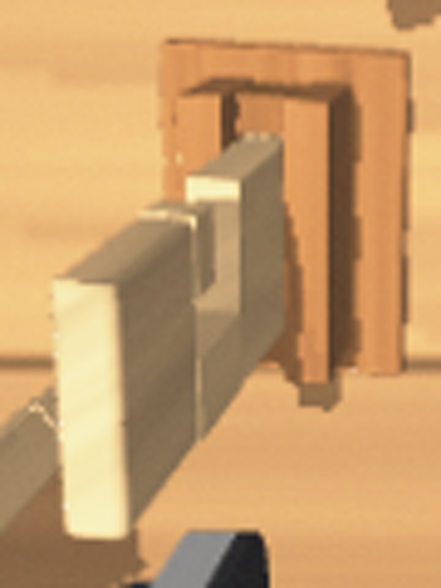

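View pics/w9b.png

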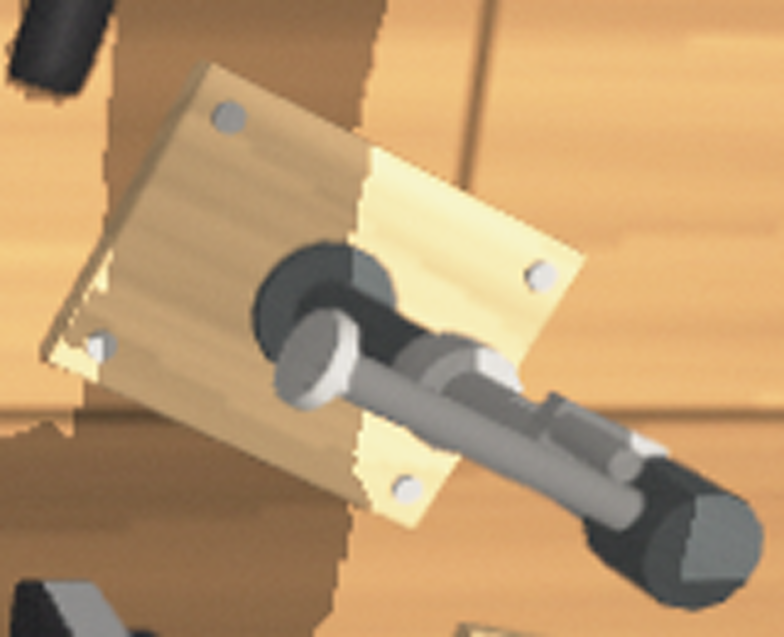

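```bash
python3 - <<'E'
from h import *
import pickle
s,d,t=pickle.load(open('9.pkl','rb'))
A=lambda p:np.array(p)/4.9+[130-.5+.1,130-.4]
B=lambda p:np.array(p)/4.9+[330-.4,120-.4]
k=np.array([wz(s,d,A(p),195) for p in [(55,278),(120,283),(128,538),(65,532)]])
print(k.round(1).tolist(),k.mean(0)); e=(k[2]+k[3]-k[0]-k[1])/2; print('len',np.linalg.norm(e),'ang',np.degrees(np.arctan2(e[1],e[0])),'w',np.linalg.norm(k[1]-k[0]))
for z in (196,199.6): print('disc',wz(s,d,B((312,362)),z),'hub',wz(s,d,B((705,550)),z+12))
c=np.array([wz(s,d,B(p),16) for p in [(205,65),(583,258),(413,528),(45,360)]]);print(c.round(1).tolist(),c.mean(0))
# fingers: pad tips: mid column
plan((515,-299,320),90)
E
```

```text
[[506.1, -303.5, 195.0], [507.1, -289.8, 195.0], [565.5, -294.2, 195.0], [564.2, -308.2, 195.0]] [ 535.72199384 -298.91982677  195.        ]
len 58.42518259033842 ang -4.419240606916735 w 13.724524965196778
disc [512.73638117 -45.7597996  196.        ] hub [550.87395576  41.64522116 208.        ]
disc [511.6136897  -47.44787133 199.6       ] hub [549.21245367  38.76023602 211.6       ]
[[470.3, -8.8, 16.0], [532.2, 127.6, 16.0], [629.9, 83.7, 16.0], [568.4, -52.6, 16.0]] [550.20622936  37.48542091  16.        ]
d [-0.0049 -0.1136  0.0216] w [-0.4   0.67  0.28]
```

```bash
python3 - <<'E'
from h import *
import pickle
s,d,t=pickle.load(open('9.pkl','rb'))
A=lambda p:np.array(p)/4.9+[130-.5+.1,130-.4]
for z in (10,16,20):
    k=np.array([wz(s,d,A(p),z) for p in [(162,40),(408,52),(402,372)]]);print(z,k.round(1).tolist(),[np.degrees(np.arctan2(*(k[1]-k[0])[[1,0]])),np.degrees(np.arctan2(*(k[2]-k[1])[[1,0]]))])
k=np.array([wz(s,d,A(p),50) for p in [(182,93),(285,97),(328,380),(350,85),(330,90)]]);print(k.round(1).tolist(),np.degrees(np.arctan2(*(k[2]-k[4])[[1,0]])))
plan((536,-299,300),86.5)
E
```

```text
10 [[479.4, -335.8, 10.0], [483.6, -256.2, 10.0], [592.7, -262.8, 10.0]] [np.float64(86.98679082317486), np.float64(-3.494371134580722)]
16 [[478.6, -333.9, 16.0], [482.8, -255.2, 16.0], [590.5, -261.8, 16.0]] [np.float64(86.98679082317486), np.float64(-3.494371134580714)]
20 [[478.2, -332.6, 20.0], [482.3, -254.6, 20.0], [589.1, -261.1, 20.0]] [np.float64(86.98679082317483), np.float64(-3.494371134580699)]
[[490.3, -318.3, 50.0], [491.6, -287.3, 50.0], [581.1, -279.7, 50.0], [488.1, -267.7, 50.0], [489.6, -273.7, 50.0]] -3.7044546670138416
d [ 0.0154 -0.1133  0.0423] w [3.1  0.68 0.26]
```

Request:
arm_command(
  rows=[
    {"dx": 0,"dy": -0.025,"dz": 0.01,"wx": 1,"wy": 0.3,"wz": 0.1,"gripper": -1},
    {"dx": 0,"dy": -0.055,"dz": 0.02,"wx": 2,"wy": 0.6,"wz": 0.2,"gripper": -1},
    {"dx": 0.005,"dy": -0.085,"dz": 0.03,"wx": 3.1,"wy": 0.7,"wz": 0.26,"gripper": -1},
    {"dx": 0.01,"dy": -0.105,"dz": 0.04,"wx": 3.1,"wy": 0.7,"wz": 0.26,"gripper": -1},
    {"dx": 0.0154,"dy": -0.1133,"dz": 0.0423,"wx": 3.1,"wy": 0.7,"wz": 0.26,"gripper": -1},
    {"dx": 0.0154,"dy": -0.1133,"dz": 0.0423,"wx": 3.1,"wy": 0.7,"wz": 0.26,"gripper": -1},
    {"dx": 0.0154,"dy": -0.1133,"dz": 0.0423,"wx": 3.1,"wy": 0.7,"wz": 0.26,"gripper": -1},
    {"dx": 0.0154,"dy": -0.1133,"dz": 0.0423,"wx": 3.1,"wy": 0.7,"wz": 0.26,"gripper": -1},
  ],
)

```text
clock: 10.45
position: [535.6, -298.0, 300.6]
ee_rot: [0.021, 0.707, -0.021, 0.707]
contact_force: [-0.2, 0.3, 1.1]
gripper_width: 85.4
```

```bash
python3 - <<'E'
from h import *
import pickle
s=st(); d=get_image('wrist'); save(cv2.resize(d['img'],(800,600),interpolation=cv2.INTER_CUBIC),'w10.png')
t=get_image('scene');im=cv2.resize(t['img'][120:300,100:260],None,fx=3.3,fy=3.3,interpolation=cv2.INTER_CUBIC);save(im,'s10.png')
pickle.dump((s,d),open('10.pkl','wb'))
plan((536,-299,215),86.5); plan((536,-299,133),86.5)
E
```

```text
t 10.45 p [ 535.6 -298.   300.6] xax [-0.  0. -1.] yaw 86.57 F [-0.2  0.3  1.1] T [0.   0.02 0.01] w 85.4 j [-0.24  0.32  0.15  0.   -1.41 -1.39]
d [ 0.0859 -0.0009  0.0002] w [0.07 0.03 0.01]
d [ 1.679e-01 -9.000e-04  1.000e-04] w [0.07 0.03 0.01]
```

View pics/w10.png

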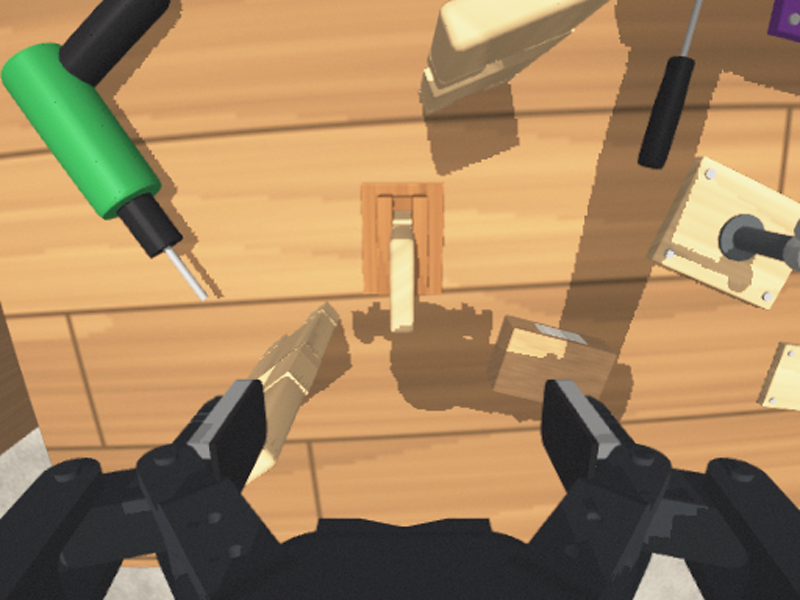

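View pics/s10.png

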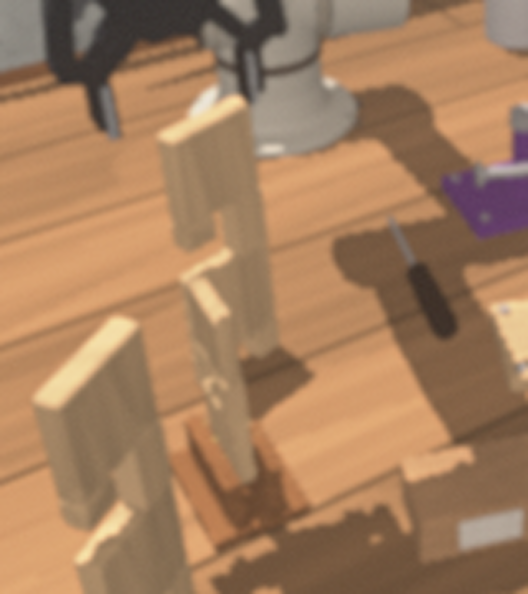

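```bash
python3 - <<'E'
from h import *
import pickle
D=pickle.load(open('D0.pkl','rb'));T=D['top'];S=D['scene']
im=cv2.resize(T['img'][135:255,285:405],None,fx=5,fy=5,interpolation=cv2.INTER_CUBIC); save(im,'t0c.png')
E
```

```text
(no output)
```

View pics/t0c.png

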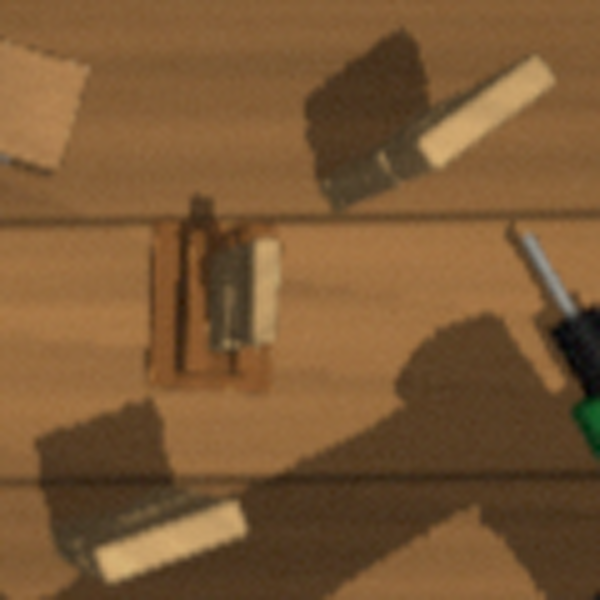

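```bash
python3 - <<'E'
from h import *
import pickle
D=pickle.load(open('D0.pkl','rb'));T=D['top'];S=D['scene']
c=lambda p:np.array(p)/5+[285,135]
s10,d10=pickle.load(open('10.pkl','rb'))
for z in (220,250,270): print(z,[onz(T,c(p),z).round() for p in [(430,165),(550,75),(540,55),(418,142)]])
print('base', [onz(T,c(p),0).round() for p in [(320,180),(335,208)]])
print('base wrist', [wz(s10,d10,np.array(p)*.64,0).round() for p in [(330,305),(340,330)]])
E
```

```text
220 [array([ 604., -389.,  220.]), array([ 654., -458.,  220.]), array([ 665., -452.,  220.]), array([ 617., -383.,  220.])]
250 [array([ 601., -381.,  250.]), array([ 650., -448.,  250.]), array([ 661., -443.,  250.]), array([ 614., -375.,  250.])]
270 [array([ 599., -376.,  270.]), array([ 647., -442.,  270.]), array([ 658., -437.,  270.]), array([ 612., -370.,  270.])]
base [array([ 619., -373.,    0.]), array([ 600., -383.,    0.])]
base wrist [array([ 602., -380.,    0.]), array([ 631., -372.,    0.])]
```

Request:
arm_command(
  rows=[
    {"dx": 0.03,"dy": -0.001,"dz": 0,"wx": 0,"wy": 0,"wz": 0,"gripper": -1},
    {"dx": 0.06,"dy": -0.001,"dz": 0,"wx": 0,"wy": 0,"wz": 0,"gripper": -1},
    {"dx": 0.09,"dy": -0.001,"dz": 0,"wx": 0,"wy": 0,"wz": 0,"gripper": -1},
    {"dx": 0.115,"dy": -0.001,"dz": 0,"wx": 0,"wy": 0,"wz": 0,"gripper": -1},
    {"dx": 0.14,"dy": -0.001,"dz": 0,"wx": 0,"wy": 0,"wz": 0,"gripper": -1},
    {"dx": 0.155,"dy": -0.001,"dz": 0,"wx": 0,"wy": 0,"wz": 0,"gripper": -1},
    {"dx": 0.165,"dy": -0.001,"dz": 0,"wx": 0,"wy": 0,"wz": 0,"gripper": -1},
    {"dx": 0.167,"dy": -0.001,"dz": 0,"wx": 0,"wy": 0,"wz": 0,"gripper": -1},
  ],
)

```text
clock: 11.35
position: [535.5, -298.6, 133.2]
ee_rot: [0.021, 0.707, -0.021, 0.706]
contact_force: [0.6, -0.4, 0.4]
gripper_width: 85.1
```

```bash
python3 - <<'E'
from h import *
import pickle
s=st(); d=get_image('wrist'); save(cv2.resize(d['img'],(800,600),interpolation=cv2.INTER_CUBIC),'w11.png')
t=get_image('scene');im=cv2.resize(t['img'][140:290,100:260],None,fx=4,fy=4,interpolation=cv2.INTER_CUBIC);save(im,'s11.png')
E
```

```text
t 11.35 p [ 535.5 -298.6  133.2] xax [-0.001  0.    -1.   ] yaw 86.6 F [ 0.6 -0.4  0.4] T [-0.03  0.04 -0.01] w 85.1 j [-0.25  0.42 -0.12 -0.   -1.04 -1.39]
```

View pics/w11.png

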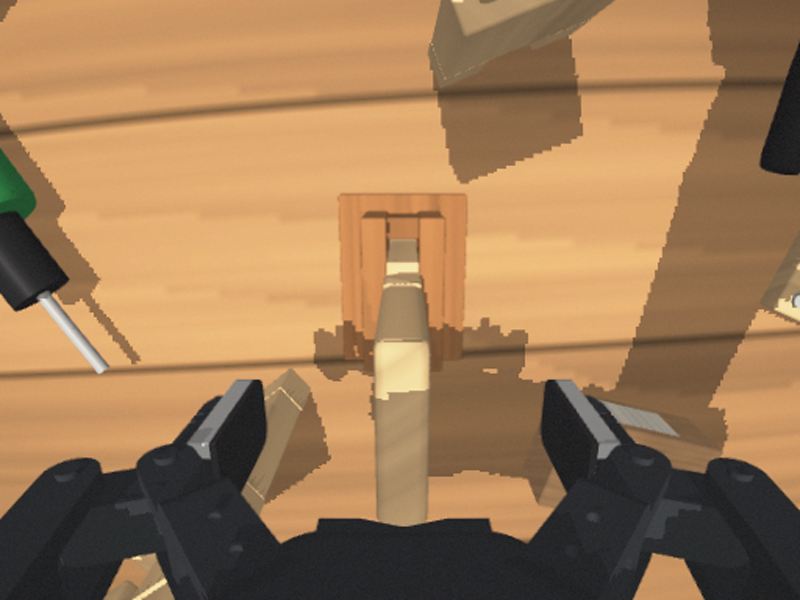

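View pics/s11.png

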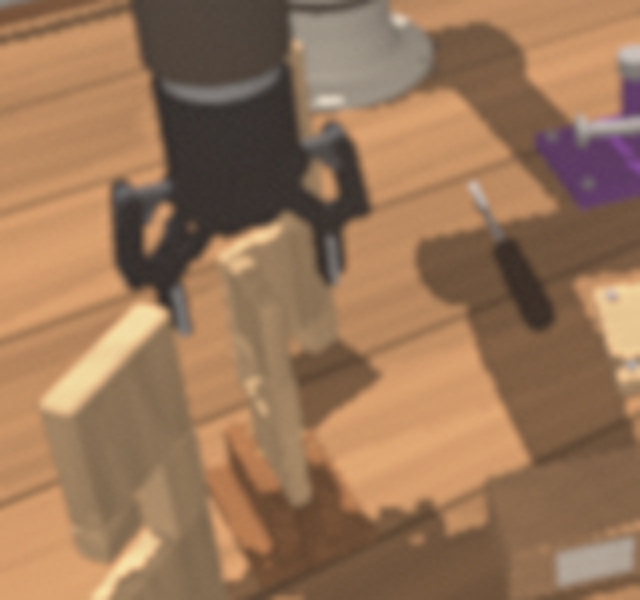

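Request:
arm_command(
  rows=[
    {"dx": 0,"dy": 0,"dz": 0,"wx": 0,"wy": 0,"wz": 0,"gripper": 1},
    {"dx": 0,"dy": 0,"dz": 0,"wx": 0,"wy": 0,"wz": 0,"gripper": 1},
    {"dx": 0,"dy": 0,"dz": 0,"wx": 0,"wy": 0,"wz": 0,"gripper": 1},
    {"dx": 0,"dy": 0,"dz": 0,"wx": 0,"wy": 0,"wz": 0,"gripper": 1},
    {"dx": 0,"dy": 0,"dz": 0,"wx": 0,"wy": 0,"wz": 0,"gripper": 1},
    {"dx": 0,"dy": 0,"dz": 0,"wx": 0,"wy": 0,"wz": 0,"gripper": 1},
    {"dx": 0,"dy": 0,"dz": 0,"wx": 0,"wy": 0,"wz": 0,"gripper": 1},
    {"dx": 0,"dy": 0,"dz": 0,"wx": 0,"wy": 0,"wz": 0,"gripper": 1},
  ],
)

```text
clock: 12.25
position: [536.6, -299.2, 134.8]
ee_rot: [0.021, 0.706, -0.021, 0.708]
contact_force: [-1.4, -0.3, 1.6]
gripper_width: 14.7
```

```bash
python3 - <<'E'
from h import *
s=st()
t=get_image('scene');im=cv2.resize(t['img'][140:290,100:260],None,fx=4,fy=4,interpolation=cv2.INTER_CUBIC);save(im,'s12.png')
E
```

```text
t 12.25 p [ 536.6 -299.2  134.8] xax [ 0.002 -0.001 -1.   ] yaw 86.61 F [-1.4 -0.3  1.6] T [-0.04 -0.05  0.01] w 14.7 j [-0.25  0.42 -0.12  0.   -1.04 -1.39]
```

View pics/s12.png

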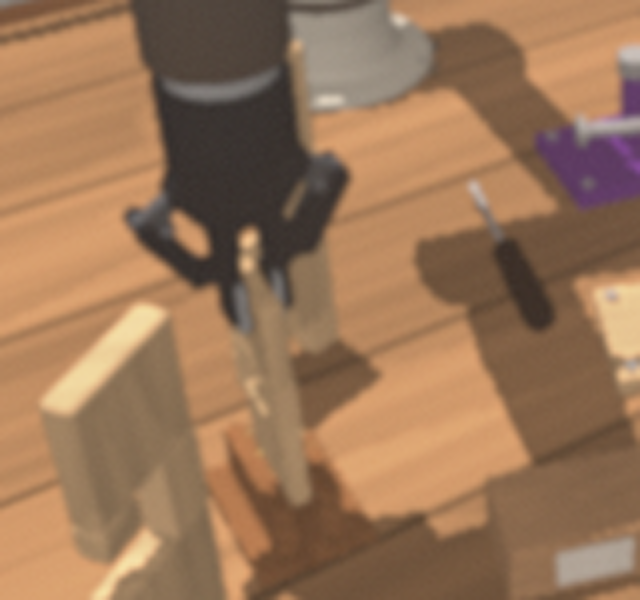

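```bash
python3 - <<'E'
from h import *
plan((536,-299,240),86.6);plan((594.5,-48,227),65.6)
E
```

```text
d [-1.051e-01  1.000e-04 -3.000e-04] w [0.01 0.12 0.06]
d [-0.0923  0.2541  0.0432] w [21.01  0.13  0.03]
```

Request:
arm_command(
  rows=[
    {"dx": -0.01,"dy": 0,"dz": 0,"wx": 0,"wy": 0,"wz": 0,"gripper": 1},
    {"dx": -0.025,"dy": 0,"dz": 0,"wx": 0,"wy": 0,"wz": 0,"gripper": 1},
    {"dx": -0.04,"dy": 0,"dz": 0,"wx": 0,"wy": 0,"wz": 0,"gripper": 1},
    {"dx": -0.055,"dy": 0,"dz": 0,"wx": 0,"wy": 0,"wz": 0,"gripper": 1},
    {"dx": -0.07,"dy": 0,"dz": 0,"wx": 0,"wy": 0,"wz": 0,"gripper": 1},
    {"dx": -0.085,"dy": 0,"dz": 0,"wx": 0,"wy": 0,"wz": 0,"gripper": 1},
    {"dx": -0.093,"dy": 0,"dz": 0,"wx": 0,"wy": 0,"wz": 0,"gripper": 1},
    {"dx": -0.093,"dy": 0,"dz": 0,"wx": 0,"wy": 0,"wz": 0,"gripper": 1},
  ],
)

```text
clock: 13.1
position: [536.7, -299.2, 229.1]
ee_rot: [0.02, 0.705, -0.021, 0.708]
contact_force: [-0.8, 0.3, -0.6]
gripper_width: 14.2
```

```bash
python3 - <<'E'
from h import *
st()
plan((594.5,-48,227),65.6)
t=get_image('scene');im=cv2.resize(t['img'][120:290,100:260],None,fx=3.5,fy=3.5,interpolation=cv2.INTER_CUBIC);save(im,'s13.png')
d=get_image('wrist'); save(cv2.resize(d['img'],(800,600),interpolation=cv2.INTER_CUBIC),'w13.png')
E
```

```text
t 13.1 p [ 536.7 -299.2  229.1] xax [ 0.004 -0.002 -1.   ] yaw 86.61 F [-0.8  0.3 -0.6] T [-0.06  0.03  0.03] w 14.2 j [-0.25  0.35  0.02  0.   -1.24 -1.39]
d [0.0019 0.2542 0.0428] w [21.01  0.25  0.03]
```

View pics/s13.png

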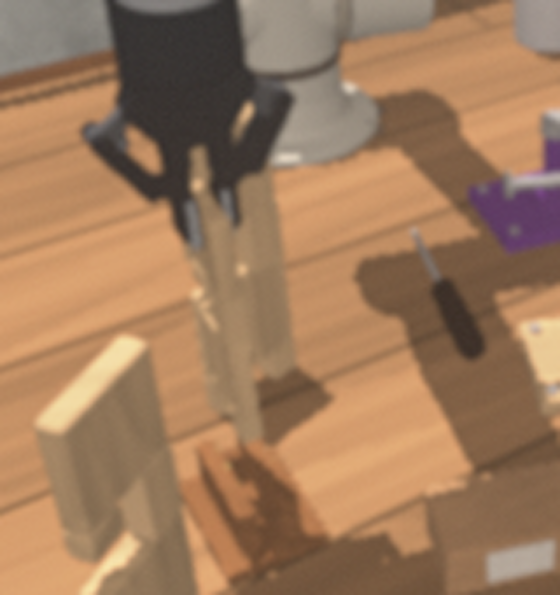

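View pics/w13.png

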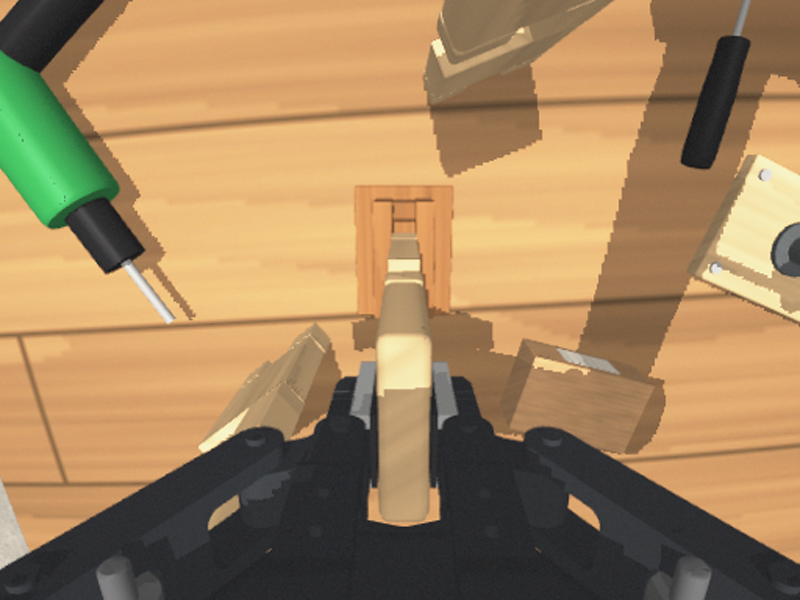

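Request:
arm_command(
  rows=[
    {"dx": 0.001,"dy": 0.03,"dz": 0.015,"wx": 3,"wy": 0.2,"wz": 0,"gripper": 1},
    {"dx": 0.002,"dy": 0.07,"dz": 0.03,"wx": 7,"wy": 0.2,"wz": 0,"gripper": 1},
    {"dx": 0.002,"dy": 0.11,"dz": 0.043,"wx": 11,"wy": 0.2,"wz": 0,"gripper": 1},
    {"dx": 0.002,"dy": 0.15,"dz": 0.043,"wx": 15,"wy": 0.2,"wz": 0,"gripper": 1},
    {"dx": 0.002,"dy": 0.19,"dz": 0.043,"wx": 19,"wy": 0.2,"wz": 0,"gripper": 1},
    {"dx": 0.002,"dy": 0.225,"dz": 0.043,"wx": 21,"wy": 0.2,"wz": 0,"gripper": 1},
    {"dx": 0.002,"dy": 0.248,"dz": 0.043,"wx": 21,"wy": 0.2,"wz": 0,"gripper": 1},
    {"dx": 0.002,"dy": 0.254,"dz": 0.043,"wx": 21,"wy": 0.2,"wz": 0,"gripper": 1},
  ],
)

```text
clock: 14.0
position: [593.4, -45.4, 223.9]
ee_rot: [0.148, 0.693, -0.148, 0.69]
contact_force: [0.6, 0.1, -1.1]
gripper_width: 13.9
```

```bash
python3 - <<'E'
from h import *
import pickle
s=st()
plan((526.2,-17.2,227),65.6)
t=get_image('scene');im=cv2.resize(t['img'][120:240,200:330],None,fx=5,fy=5,interpolation=cv2.INTER_CUBIC);save(im,'s14.png')
d=get_image('wrist'); save(cv2.resize(d['img'],(800,600),interpolation=cv2.INTER_CUBIC),'w14.png')
pickle.dump((s,t,d),open('14.pkl','wb'))
E
```

```text
t 14.0 p [593.4 -45.4 223.9] xax [-0.005  0.001 -1.   ] yaw 65.76 F [ 0.6  0.1 -1.1] T [-0.08 -0.01  0.02] w 13.9 j [ 0.19  0.32 -0.03 -0.   -1.23 -2.19]
d [-0.0028 -0.0019 -0.0729] w [ 0.16 -0.27  0.07]
```

View pics/s14.png

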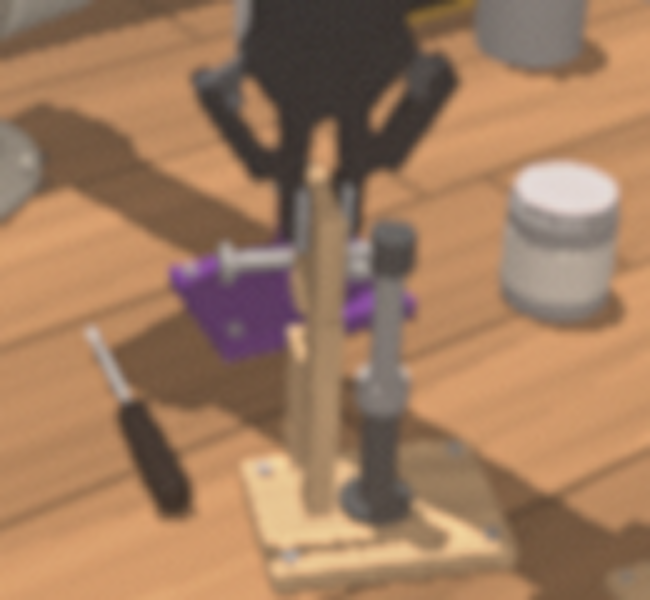

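View pics/w14.png

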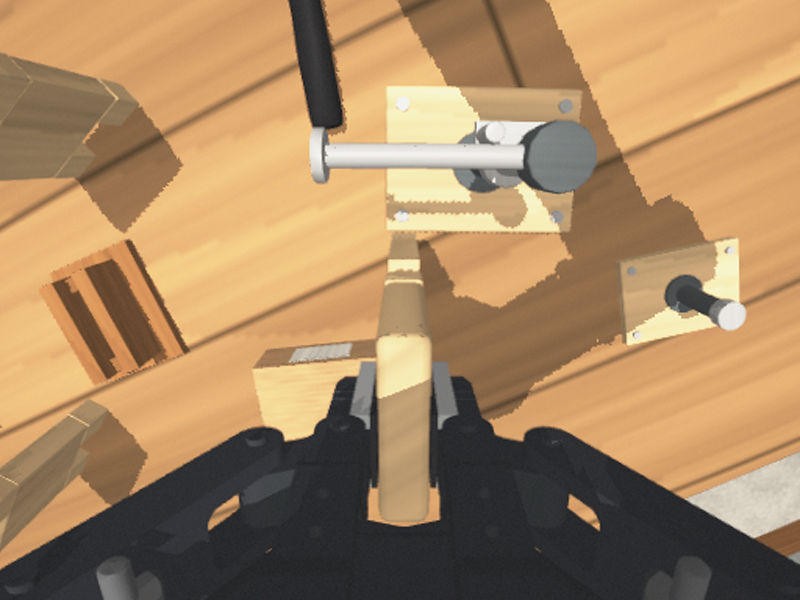

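```bash
python3 - <<'E'
from h import *
import pickle
s9,d9,t9=pickle.load(open('9.pkl','rb')); s,t,d=pickle.load(open('14.pkl','rb'))
B=lambda p:np.array(p)/4.9+[330-.4,120-.4]
print('hub',tri([wray(s9,d9,B((705,550))),wray(s,d,np.array((560,157))*.64)]))
print('disc',tri([wray(s9,d9,B((312,362))),wray(s,d,np.array((316,155))*.64)]))
sc=lambda p:np.array(p)/5+[200,120]
print('disc+scene',tri([wray(s9,d9,B((312,362))),wray(s,d,np.array((316,155))*.64),ray(t,sc((226,263)))]))
print('hub+scene',tri([wray(s9,d9,B((705,550))),wray(s,d,np.array((560,157))*.64),ray(t,sc((394,235)))]))
for z in (197,199.5):print(z,[wz(s,d,np.array(p)*.64,z).round(1) for p in [(340,155),(405,155),(510,155)]])
# stick model projected in scene & wrist
R0=R.from_quat(s['ee_rot']);p=np.array(s['position'])
C=p+np.array([0,0,-31.5]); X=-R0.as_matrix()[:,2];X[2]=0
pts=[C+X*a+np.array([0,0,b]) for a,b in [(30,15.5),(30,-7.5),(30,-92.5),(-30,-92.5),(-30,92.5)]]
print((proj(t,pts)-[200,120])*5)
E
```

```text
hub [549.60417396  38.83519515 211.26784653]
disc [510.79323095 -47.74360236 200.83077723]
disc+scene [511.50133877 -46.82846086 198.99440638]
hub+scene [550.75734827  40.81860523 207.62591825]
197 [array([514.1, -39.1, 197. ]), array([525., -15., 197.]), array([542.5,  24.2, 197. ])]
199.5 [array([514.3, -38.8, 199.5]), array([525.1, -15. , 199.5]), array([542.3,  23.7, 199.5])]
[[302.16276858 286.49315742]
 [300.84174273 322.26597051]
 [296.25444743 446.60970791]
 [318.86612314 514.14315222]
 [332.73848231 219.45884588]]
```

```bash
python3 - <<'E'
from h import *
import pickle
s,t,d=pickle.load(open('14.pkl','rb'))
R0=R.from_quat(s['ee_rot']);p=np.array(s['position'])
C=p+np.array([0,0,-31.5]); M=R0.as_matrix();X=-M[:,2];Y=M[:,1]
im=cv2.resize(t['img'][130:230,240:290],None,fx=8,fy=8,interpolation=cv2.INTER_CUBIC)
im2=im.copy()
def q(P): 
    v=(proj(t,[P])[0]-[240,130]+.5)*8; return tuple(int(a) for a in v)
for y in (-7.5,7.5):
    pl=[(-30,-92.5),(-30,92.5),(30,92.5),(30,15.5),(-7.5,15.5),(30,15.5),(30,-7.5),(30,-92.5),(-30,-92.5)]
    pl=[(-30,-92.5),(-30,92.5),(30,92.5),(30,15.5),(7.5,15.5),(7.5,32.5),(-7.5,32.5),(-7.5,-7.5),(30,-7.5),(30,-92.5),(-30,-92.5)]
    for a,b in zip(pl[:-1],pl[1:]):
        cv2.line(im2,q(C+X*a[0]+Y*y+[0,0,a[1]]),q(C+X*b[0]+Y*y+[0,0,b[1]]),(255,0,0),1)
save(np.hstack([im,im2]),'s14c.png')
E
```

```text
(no output)
```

View pics/s14c.png

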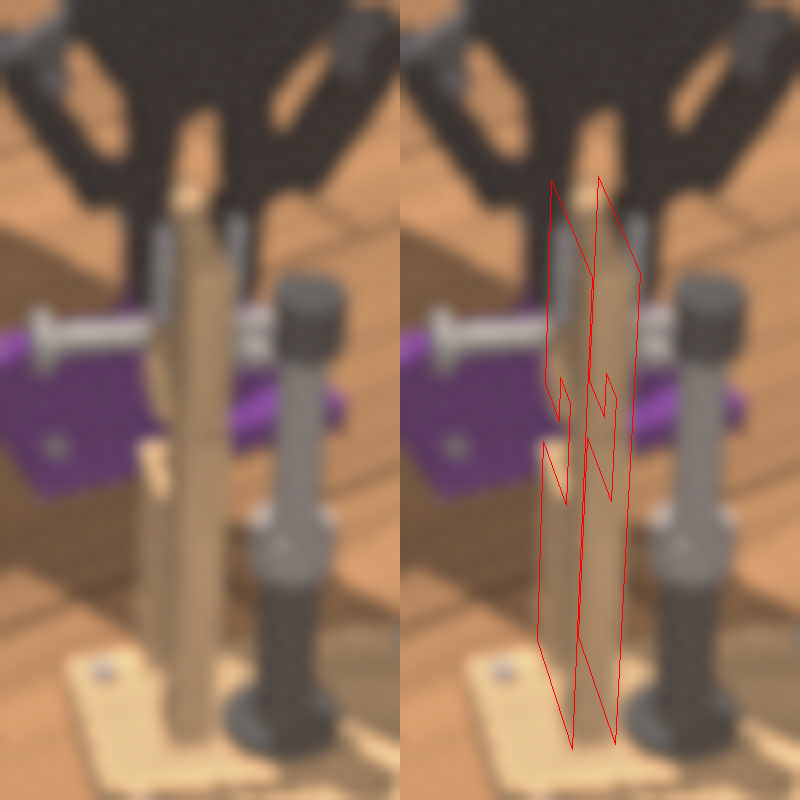

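Request:
arm_command(
  rows=[
    {"dx": -0.0028,"dy": -0.001,"dz": -0.004,"wx": 0.15,"wy": -0.27,"wz": 0,"gripper": 1},
    {"dx": -0.0028,"dy": -0.001,"dz": -0.01,"wx": 0.15,"wy": -0.27,"wz": 0,"gripper": 1},
    {"dx": -0.0028,"dy": -0.001,"dz": -0.018,"wx": 0.15,"wy": -0.27,"wz": 0,"gripper": 1},
    {"dx": -0.0028,"dy": -0.001,"dz": -0.026,"wx": 0.15,"wy": -0.27,"wz": 0,"gripper": 1},
    {"dx": -0.0028,"dy": -0.001,"dz": -0.033,"wx": 0.15,"wy": -0.27,"wz": 0,"gripper": 1},
    {"dx": -0.0028,"dy": -0.001,"dz": -0.038,"wx": 0.15,"wy": -0.27,"wz": 0,"gripper": 1},
    {"dx": -0.0028,"dy": -0.001,"dz": -0.042,"wx": 0.15,"wy": -0.27,"wz": 0,"gripper": 1},
    {"dx": -0.0028,"dy": -0.001,"dz": -0.044,"wx": 0.15,"wy": -0.27,"wz": 0,"gripper": 1},
  ],
)

```text
clock: 14.9
position: [552.7, -29.7, 227.3]
ee_rot: [0.149, 0.691, -0.15, 0.691]
contact_force: [0.9, -0.5, -1.9]
gripper_width: 14.3
```

```bash
python3 - <<'E'
from h import *
import pickle
s=st()
plan((526.2,-17.2,227),65.6)
t=get_image('scene');im=cv2.resize(t['img'][130:230,220:320],None,fx=6,fy=6,interpolation=cv2.INTER_CUBIC);save(im,'s15.png')
d=get_image('wrist'); save(cv2.resize(d['img'],(800,600),interpolation=cv2.INTER_CUBIC),'w15.png')
pickle.dump((s,t,d),open('15.pkl','wb'))
E
```

```text
t 14.9 p [552.7 -29.7 227.3] xax [ 0.    -0.001 -1.   ] yaw 65.55 F [ 0.9 -0.5 -1.9] T [-0.01 -0.01 -0.  ] w 14.3 j [ 0.24  0.24 -0.13  0.   -1.2  -2.24]
d [ 0.0003  0.0004 -0.0293] w [-0.05  0.04  0.07]
```

View pics/s15.png

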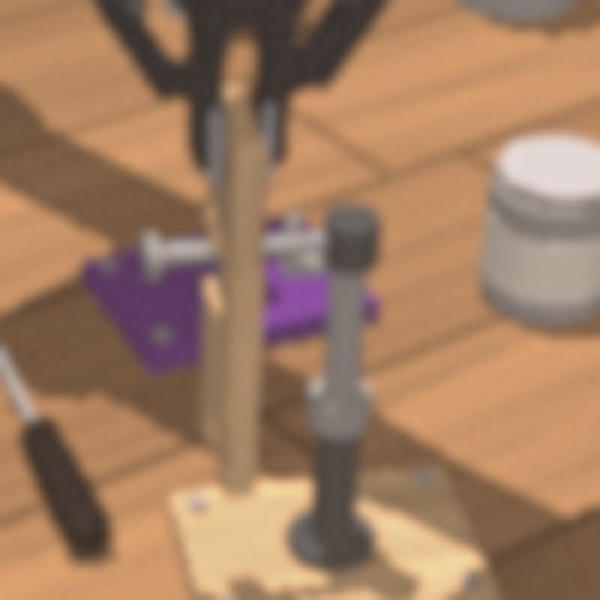

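View pics/w15.png

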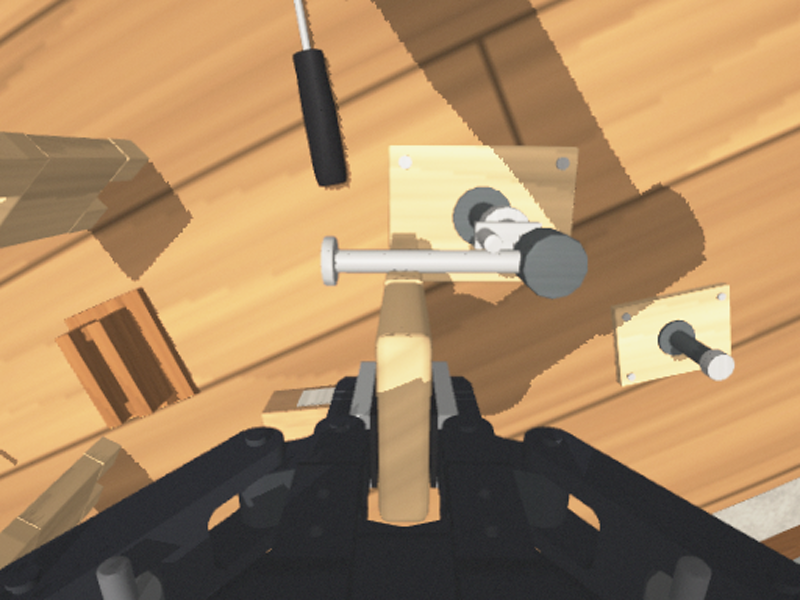

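Request:
arm_command(
  rows=[
    {"dx": 0,"dy": 0,"dz": -0.006,"wx": 0,"wy": 0,"wz": 0,"gripper": 1},
    {"dx": 0,"dy": 0,"dz": -0.012,"wx": 0,"wy": 0,"wz": 0,"gripper": 1},
    {"dx": 0,"dy": 0,"dz": -0.018,"wx": 0,"wy": 0,"wz": 0,"gripper": 1},
    {"dx": 0,"dy": 0,"dz": -0.022,"wx": 0,"wy": 0,"wz": 0,"gripper": 1},
    {"dx": 0,"dy": 0,"dz": -0.025,"wx": 0,"wy": 0,"wz": 0,"gripper": 1},
    {"dx": 0,"dy": 0,"dz": -0.027,"wx": 0,"wy": 0,"wz": 0,"gripper": 1},
    {"dx": 0,"dy": 0,"dz": -0.029,"wx": 0,"wy": 0,"wz": 0,"gripper": 1},
    {"dx": 0,"dy": 0,"dz": -0.03,"wx": 0,"wy": 0,"wz": 0,"gripper": 1},
  ],
)

```text
clock: 15.8
position: [525.5, -17.2, 227.3]
ee_rot: [0.149, 0.691, -0.15, 0.691]
contact_force: [0.1, 1.0, -1.0]
gripper_width: 14.3
```

```bash
python3 - <<'E'
from h import *
s=st()
E
```

```text
t 15.8 p [525.5 -17.2 227.3] xax [ 0.    -0.001 -1.   ] yaw 65.55 F [ 0.1  1.  -1. ] T [ 0.04 -0.02  0.02] w 14.3 j [ 0.28  0.2  -0.19  0.   -1.18 -2.28]
```

No contact yet. I'll feel for the slot's inner end in small steps.

Request:
arm_command(
  rows=[
    {"dx": 0,"dy": 0,"dz": -0.001,"wx": 0,"wy": 0,"wz": 0,"gripper": 1},
    {"dx": 0,"dy": 0,"dz": -0.002,"wx": 0,"wy": 0,"wz": 0,"gripper": 1},
    {"dx": 0,"dy": 0,"dz": -0.003,"wx": 0,"wy": 0,"wz": 0,"gripper": 1},
    {"dx": 0,"dy": 0,"dz": -0.0035,"wx": 0,"wy": 0,"wz": 0,"gripper": 1},
    {"dx": 0,"dy": 0,"dz": -0.004,"wx": 0,"wy": 0,"wz": 0,"gripper": 1},
    {"dx": 0,"dy": 0,"dz": -0.004,"wx": 0,"wy": 0,"wz": 0,"gripper": 1},
    {"dx": 0,"dy": 0,"dz": -0.004,"wx": 0,"wy": 0,"wz": 0,"gripper": 1},
    {"dx": 0,"dy": 0,"dz": -0.004,"wx": 0,"wy": 0,"wz": 0,"gripper": 1},
  ],
)

```text
clock: 16.6
position: [521.9, -15.6, 227.3]
ee_rot: [0.149, 0.691, -0.15, 0.691]
contact_force: [-0.8, -0.1, -1.3]
gripper_width: 14.0
```

```bash
python3 - <<'E'
from h import *
s=st()
E
```

```text
t 16.6 p [521.9 -15.6 227.3] xax [ 0.    -0.001 -1.   ] yaw 65.55 F [-0.8 -0.1 -1.3] T [-0.02 -0.   -0.01] w 14.0 j [ 0.28  0.19 -0.2   0.   -1.18 -2.28]
```

Request:
arm_command(
  rows=[
    {"dx": 0,"dy": 0,"dz": -0.0005,"wx": 0,"wy": 0,"wz": 0,"gripper": 1},
    {"dx": 0,"dy": 0,"dz": -0.001,"wx": 0,"wy": 0,"wz": 0,"gripper": 1},
    {"dx": 0,"dy": 0,"dz": -0.0015,"wx": 0,"wy": 0,"wz": 0,"gripper": 1},
    {"dx": 0,"dy": 0,"dz": -0.002,"wx": 0,"wy": 0,"wz": 0,"gripper": 1},
    {"dx": 0,"dy": 0,"dz": -0.0025,"wx": 0,"wy": 0,"wz": 0,"gripper": 1},
    {"dx": 0,"dy": 0,"dz": -0.003,"wx": 0,"wy": 0,"wz": 0,"gripper": 1},
    {"dx": 0,"dy": 0,"dz": -0.003,"wx": 0,"wy": 0,"wz": 0,"gripper": 1},
    {"dx": 0,"dy": 0,"dz": -0.003,"wx": 0,"wy": 0,"wz": 0,"gripper": 1},
  ],
)

```text
clock: 17.4
position: [520.9, -15.0, 227.3]
ee_rot: [0.149, 0.69, -0.15, 0.693]
contact_force: [6.8, -4.8, -5.5]
gripper_width: 14.1
```

```bash
python3 - <<'E'
from h import *
s=st()
import pickle
t=get_image('scene');im=cv2.resize(t['img'][130:230,220:320],None,fx=6,fy=6,interpolation=cv2.INTER_CUBIC);save(im,'s17.png')
d=get_image('wrist'); save(cv2.resize(d['img'],(800,600),interpolation=cv2.INTER_CUBIC),'w17.png')
pickle.dump((s,t,d),open('17.pkl','wb'))
E
```

```text
t 17.4 p [520.9 -15.  227.3] xax [ 0.004 -0.002 -1.   ] yaw 65.55 F [ 6.8 -4.8 -5.5] T [-1.52 -2.08  0.01] w 14.1 j [ 0.29  0.19 -0.21  0.   -1.18 -2.28]
```

View pics/s17.png

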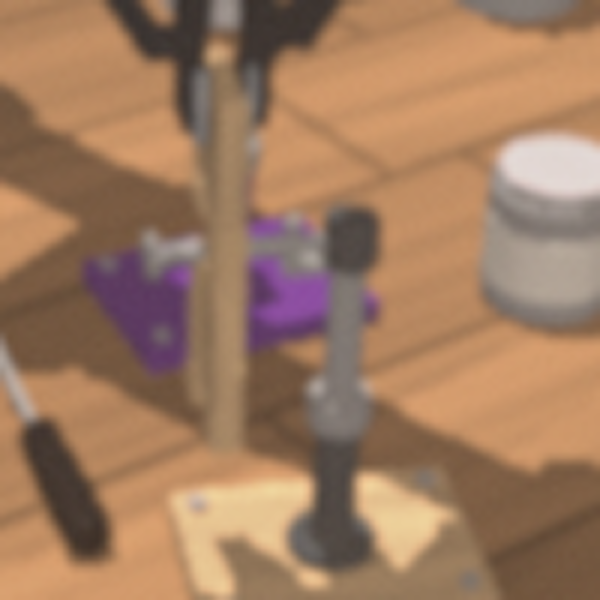

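View pics/w17.png

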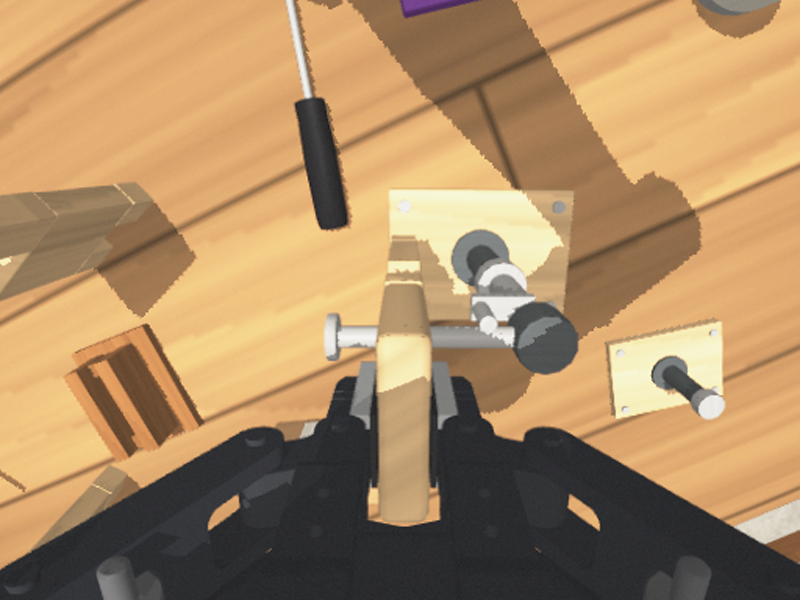

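Request:
arm_command(
  rows=[
    {"dx": 0,"dy": 0,"dz": 0.002,"wx": 0,"wy": 0.2,"wz": 0.1,"gripper": 1},
    {"dx": 0,"dy": 0,"dz": 0.003,"wx": 0,"wy": 0.2,"wz": 0.1,"gripper": 1},
    {"dx": 0,"dy": 0,"dz": 0.003,"wx": 0,"wy": 0.2,"wz": 0.1,"gripper": 1},
    {"dx": 0.003,"dy": 0,"dz": 0.003,"wx": 0,"wy": 0.2,"wz": 0.1,"gripper": 1},
    {"dx": 0.006,"dy": 0,"dz": 0.003,"wx": 0,"wy": 0.2,"wz": 0.1,"gripper": 1},
    {"dx": 0.009,"dy": 0,"dz": 0.003,"wx": 0,"wy": 0.2,"wz": 0.1,"gripper": 1},
    {"dx": 0.012,"dy": 0,"dz": 0.003,"wx": 0,"wy": 0.2,"wz": 0.1,"gripper": 1},
    {"dx": 0.013,"dy": 0,"dz": 0.003,"wx": 0,"wy": 0.2,"wz": 0.1,"gripper": 1},
  ],
)

```text
clock: 18.3
position: [523.3, -16.3, 213.8]
ee_rot: [0.15, 0.691, -0.15, 0.691]
contact_force: [-0.4, -0.4, -1.4]
gripper_width: 14.0
```

```bash
python3 - <<'E'
from h import *
s=st()
E
```

```text
t 18.3 p [523.3 -16.3 213.8] xax [ 0.  0. -1.] yaw 65.55 F [-0.4 -0.4 -1.4] T [ 0.04  0.   -0.  ] w 14.0 j [ 0.28  0.2  -0.22 -0.   -1.15 -2.28]
```

Request:
arm_command(
  rows=[
    {"dx": 0.003,"dy": 0,"dz": 0,"wx": 0,"wy": 0,"wz": 0,"gripper": 1},
    {"dx": 0.005,"dy": 0,"dz": 0,"wx": 0,"wy": 0,"wz": 0,"gripper": 1},
    {"dx": 0.007,"dy": 0,"dz": 0,"wx": 0,"wy": 0,"wz": 0,"gripper": 1},
    {"dx": 0.008,"dy": 0,"dz": 0,"wx": 0,"wy": 0,"wz": 0,"gripper": 1},
    {"dx": 0.009,"dy": 0,"dz": 0,"wx": 0,"wy": 0,"wz": 0,"gripper": 1},
    {"dx": 0.01,"dy": 0,"dz": 0,"wx": 0,"wy": 0,"wz": 0,"gripper": 1},
    {"dx": 0.0105,"dy": 0,"dz": 0,"wx": 0,"wy": 0,"wz": 0,"gripper": 1},
    {"dx": 0.0105,"dy": 0,"dz": 0,"wx": 0,"wy": 0,"wz": 0,"gripper": 1},
  ],
)

```text
clock: 19.1
position: [523.5, -16.3, 204.1]
ee_rot: [0.15, 0.691, -0.149, 0.691]
contact_force: [-1.2, 0.1, 3.6]
gripper_width: 14.3
```

```bash
python3 - <<'E'
from h import *
s=st()
E
```

```text
t 19.1 p [523.5 -16.3 204.1] xax [ 0.001  0.    -1.   ] yaw 65.57 F [-1.2  0.1  3.6] T [0.11 0.48 0.06] w 14.3 j [ 0.28  0.21 -0.23  0.   -1.13 -2.28]
```

Seated: upward contact at TCP z 204, against 203.5 predicted. Releasing now.

Request:
arm_command(
  rows=[
    {"dx": 0,"dy": 0,"dz": 0,"wx": 0,"wy": 0,"wz": 0,"gripper": 0.6},
    {"dx": 0,"dy": 0,"dz": 0,"wx": 0,"wy": 0,"wz": 0,"gripper": 0.4},
    {"dx": 0,"dy": 0,"dz": 0,"wx": 0,"wy": 0,"wz": 0,"gripper": 0.2},
    {"dx": 0,"dy": 0,"dz": 0,"wx": 0,"wy": 0,"wz": 0,"gripper": 0},
    {"dx": 0,"dy": 0,"dz": 0,"wx": 0,"wy": 0,"wz": 0,"gripper": -0.3},
    {"dx": 0,"dy": 0,"dz": 0,"wx": 0,"wy": 0,"wz": 0,"gripper": -0.5},
    {"dx": 0,"dy": 0,"dz": 0,"wx": 0,"wy": 0,"wz": 0,"gripper": -0.5},
    {"dx": 0,"dy": 0,"dz": 0,"wx": 0,"wy": 0,"wz": 0,"gripper": -0.5},
  ],
)

```text
clock: 19.9
position: [523.5, -16.3, 204.0]
ee_rot: [0.15, 0.691, -0.149, 0.691]
contact_force: [-0.0, 0.4, -1.0]
gripper_width: 64.0
```

```bash
python3 - <<'E'
from h import *
s=st()
t=get_image('scene');im=cv2.resize(t['img'][130:230,220:320],None,fx=6,fy=6,interpolation=cv2.INTER_CUBIC);save(im,'s19.png')
d=get_image('wrist'); save(cv2.resize(d['img'],(800,600),interpolation=cv2.INTER_CUBIC),'w19.png')
E
```

```text
t 19.9 p [523.5 -16.3 204. ] xax [ 0.001  0.    -1.   ] yaw 65.57 F [-0.   0.4 -1. ] T [-0.   -0.01 -0.02] w 64.0 j [ 0.28  0.21 -0.23  0.   -1.13 -2.28]
```

View pics/s19.png

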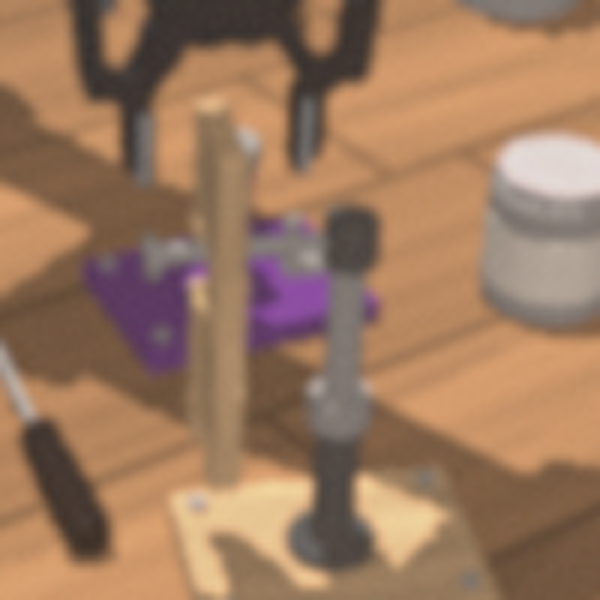

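View pics/w19.png

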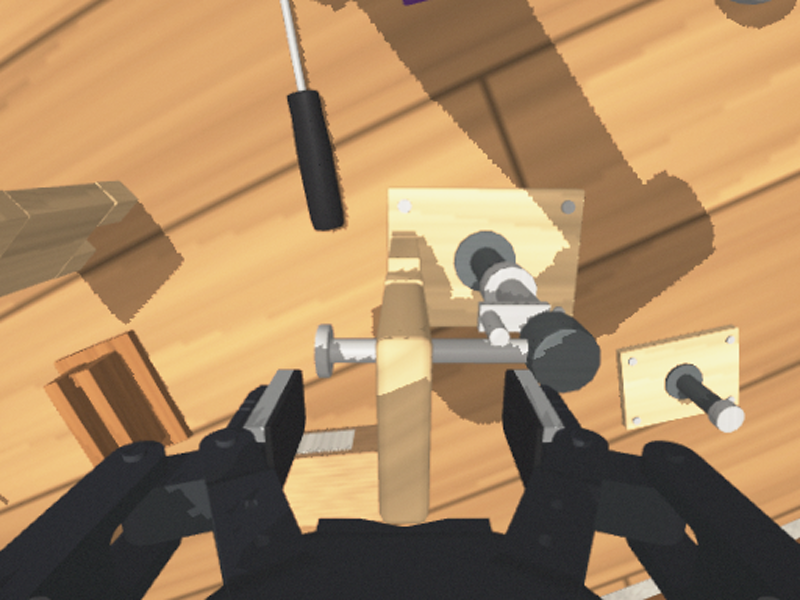

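Request:
arm_command(
  rows=[
    {"dx": -0.01,"dy": 0,"dz": 0,"wx": 0,"wy": 0,"wz": 0,"gripper": -0.5},
    {"dx": -0.03,"dy": 0,"dz": 0,"wx": 0,"wy": 0,"wz": 0,"gripper": -0.5},
    {"dx": -0.055,"dy": 0,"dz": 0,"wx": 0,"wy": 0,"wz": 0,"gripper": -0.5},
    {"dx": -0.08,"dy": 0,"dz": 0,"wx": 0,"wy": 0,"wz": 0,"gripper": -0.5},
    {"dx": -0.11,"dy": 0,"dz": 0,"wx": 0,"wy": 0,"wz": 0,"gripper": -0.5},
    {"dx": -0.13,"dy": 0,"dz": -0.03,"wx": 0,"wy": 0,"wz": 0,"gripper": -0.5},
    {"dx": -0.14,"dy": 0,"dz": -0.07,"wx": 0,"wy": 0,"wz": 0,"gripper": -0.5},
    {"dx": -0.14,"dy": 0,"dz": -0.1,"wx": 0,"wy": 0,"wz": 0,"gripper": -0.5},
  ],
)

```text
clock: 20.8
position: [431.8, 25.4, 346.7]
ee_rot: [0.151, 0.689, -0.149, 0.693]
contact_force: [0.1, 1.0, -0.5]
gripper_width: 64.1
```

```bash
python3 - <<'E'
from h import *
s=st()
t=get_image('scene');im=cv2.resize(t['img'][130:230,220:320],None,fx=6,fy=6,interpolation=cv2.INTER_CUBIC);save(im,'s20.png')
d=get_image('wrist'); save(cv2.resize(d['img'],(800,600),interpolation=cv2.INTER_CUBIC),'w20.png')
X=np.array([-.911,.413,0]);Y=np.array([.413,.911,0])
E
```

```text
t 20.8 p [431.8  25.4 346.7] xax [ 0.006  0.002 -1.   ] yaw 65.54 F [ 0.1  1.  -0.5] T [ 0.03 -0.04  0.  ] w 64.1 j [ 0.44 -0.03 -0.15  0.   -1.44 -2.44]
```

View pics/s20.png

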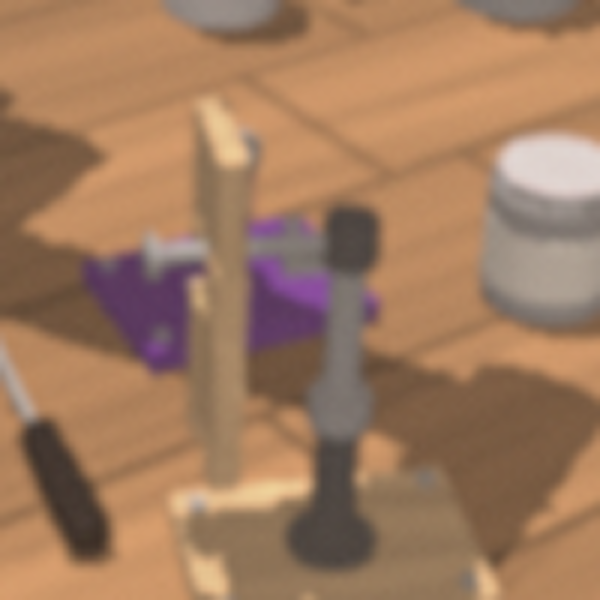

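View pics/w20.png

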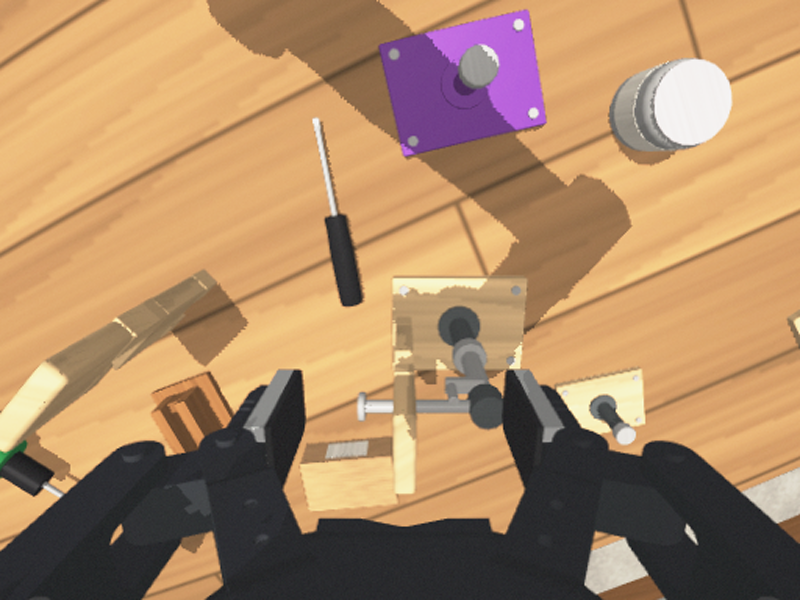

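```bash
python3 - <<'E'
from h import *
import pickle
s=st(); d=get_image('wrist')
a=np.array([366,406])*.64;b=np.array([462,407])*.64
k=[wz(s,d,p,199.5) for p in (a,b)];v=k[0]-k[1];print('pin dir',np.degrees(np.arctan2(v[1],v[0])),'stop dir',65.6-180,k)
t=get_image('scene');X=np.array([-.911,.413,0]);Y=np.array([.413,.911,0]);C=np.array([523.5,-16.3,204-31.5])
im=cv2.resize(t['img'][130:230,230:300],None,fx=6,fy=6,interpolation=cv2.INTER_CUBIC)
q=lambda P:tuple(int(x) for x in (proj(t,[P])[0]-[230,130]+.5)*6)
im2=im.copy()
for y in (-7.5,7.5):
    pl=[(-30,-92.5),(-30,92.5),(30,92.5),(30,15.5),(7.5,15.5),(7.5,32.5),(-7.5,32.5),(-7.5,-7.5),(30,-7.5),(30,-92.5),(-30,-92.5)]
    for g,h in zip(pl[:-1],pl[1:]): cv2.line(im2,q(C+X*g[0]+Y*y+[0,0,g[1]]),q(C+X*h[0]+Y*y+[0,0,h[1]]),(255,0,0),1)
save(np.hstack([im[:,:400],im2[:,:400]])[:600],'s21.png')
D=pickle.load(open('D0.pkl','rb'))
for n in ('tin','carton','driver'):
    print(n,[r['extent'] for r in models.cut_out('scene',n)][:2])
E
```

```text
t 20.9 p [430.1  25.6 346.4] xax [ 0.005  0.002 -1.   ] yaw 65.71 F [1.  0.5 0.2] T [ 0.02  0.01 -0.01] w 64.1 j [ 0.44 -0.04 -0.16  0.   -1.44 -2.43]
pin dir -115.14555587337617 stop dir -114.4 [array([514.96352424, -44.02805825, 199.5       ]), array([545.94049934,  21.96406052, 199.5       ])]
tin [[303.3, 149.4, 323.1, 185.9], [217.6, 190.8, 241.6, 223.6]]
carton [[219.4, 255.3, 270.7, 289.4]]
driver [[223.8, 201.2, 240.5, 224.0]]
```

View pics/s21.png

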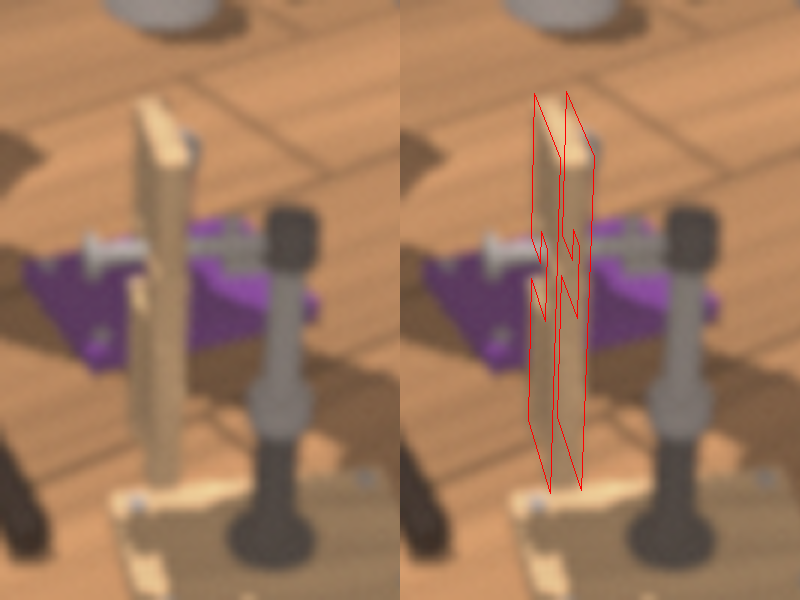

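The stick hangs plumb and matches the upright model drawn over the picture. The pin is at its stop direction (-115.1° measured, -114.4° expected, within measuring error). The bystanders haven't moved, so I'm handing in.

```bash
python3 -c "
from bench import arm
print(arm.job_done())"
```

```text
the job is handed in; nothing more can be done
None
```

The job is done and handed in at about 21 s of the 72 s allowed. I swung the hook to its stop while the stick was still in its rack. Then I took the smallest stick from the rack, slid it mouth first over the pin, lowered it until it seated, and let go.

**Last checks:**
- **Hook:** the push into the stop built up to 13 N with no further motion. At the end the pin pointed at -115.1° against the expected -114.4°, which is within measuring error.
- **Seating:** the slot's inner end met the pin at about 8 N. Seating contact came at 204 mm tool height, against 203.5 mm predicted. After release the stick hung plumb, matching an upright model drawn over the picture.
- **Bystanders:** the tin, carton and screwdriver were found in the same places to within about 5 px, and no force spikes were felt.

**What disagreed:**
- **Fingertips:** the closed fingertips end about 27 mm short of the stated TCP. My first sweep passed over the pin without touching it, and a lower second one moved it.
- **Stand position:** the scene camera put the stand about 7 mm off in x from the top and wrist cameras. I used the latter two and found the final fit by touch.

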